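# Key the pulley to the saw arbor

### The arm

A 6-joint arm with a two-finger parallel gripper is mounted at the origin on the work surface. World frame = base frame: x ahead of the robot, y to its left, z up, the work surface at z = 0. Lengths are in m, angles in rad, forces in N, time in s.
With the tool pointing down it reaches from about 0.325 to 0.85 m from the base axis. Payload 15.5 kg.
Tool frame: the origin (TCP) lies midway between the tips of the shut fingers; the grasp point (between the pads) lies ctrl.hold_point_z behind it (ctrl.hold_point_z is the distance from the TCP to the grasp point, in m); z points along the fingers, x is the direction in which the jaws open and shut, and the axes are right-handed (so a half turn about z gives the same grasp; the last joint's range is limited). The gripper opens to 91 mm and grips with 3 to 60 N. Pads are 32 mm wide; open, the fingers measure 118 mm over their backs; the gripper's body (76 mm by 178 mm) begins 60 mm behind the grasp point.
Start: joints at [1.165, 0.494, 1.345, -0, 1.302, -0.096], TCP at [0.191, 0.595, 0.214] pointing down, gripper open.
Joint ranges: [-2.91, 2.91], [-0.82, 2.16], [0.22, 2.67], [-1.22, 4.37], [0.12, 2.79], [-3.08, 3.08]. Speed limits (rad/s): [1.89, 1.89, 2.57, 3.01, 3.01, 3.01].

### API

Orientations are given as a unit quaternion [x, y, z, w].
In Python, from rig import sensors, camera, camera_params, workorder, models, ctrl gives the robot as it stands. The module is installed in compiled form; this text tells all that it offers.
- The arm moves only by the shell command python3 -m jog 'ROWS' [OPENING] [FORCE]. ROWS is JSON, a list of rows, each an object of numbers: "tx", "ty", "tz": the shift along the tool's x, y, z scaled (see below); "yaw": the turn about the tool's z scaled (see below). In form: [{"tx": .., "ty": .., "tz": .., "yaw": ..}, ...]. A call has 1 to 10 rows; each row is the pose to reach, as a shift and turn from the pose commanded when the call began, along the tool's axes at that moment; what a row does not reach only later rows make up. The controller multiplies each number of a shift by 50 cm and each number of a turn by pi/4 rad. A row lasts 1/12 s, in which the tool goes at most 41.7 mm and 7.16 degrees, less where a joint would pass 70% of its speed; a pose out of reach is approached as far as the arm can. A call with a number of a shift or a turn outside -1 to 1 is refused whole. A call with a gripper value outside its range is refused whole. OPENING is the gripper command: -1 is shut, 1 is fully open, values between are in proportion, set as the call begins (- or left out, the last holds). The fingers move at their own pace and stop on an object; FORCE is the grip in N (left out, the last holds). Time passes only in rows, so rows that repeat a pose let the fingers close. It gives the time, the measured TCP pose, the force and the opening at its end, in the units of the state.
- sensors.get_obs(): the state, without advancing time (a new reading comes with each control period).
- camera(name): name is "scene" or "top"; returns the picture (480x640x3 uint8, red, green, blue); there is no depth.
- camera_params(name): a dict with "fovy" (degrees; the focal length in pixels is half the picture's height over the tangent of half this angle, whatever the lens; pixels are square), "cx", "cy" (the principal point, pixels), "world_to_cam" (4x4, takes a point from world to camera coordinates). Camera axes: x right, y up, looking along -z (the intrinsics and any distortion apply to the point x, -y, -z); pixel columns grow to the right and rows downward; lengths in m; the calibration is good to about 2 mm. A picture is of the moment at which its call begins. camera_params takes no time and is no camera call.
- workorder.close_job(): hands the job in, once; it reports no verdict.
Trained networks look in the newest picture that a camera, given by its name, has taken for a name from the list of things; names that differ only in an ending like _2 or _b are one class to them, and where a whole thing is asked for, a point or a joint stands for the part that bears it (a point fixed in the world has none). Each returns a list of dicts, best first, with "score" (0 to 1); they miss things now and then, are a little off and sometimes report something else, mostly with a low value. They report only what shows in the picture. A call takes as long as a camera call.
- models.silhouettes(thing, camera): "region" (480x640 bool, what is visible of it) and "bbox" ([left, top, width, height] in pixels, round what is visible of it).
The state is a dict: "t": time; "joints": joint angles; "joint_velocities": joint speeds; "joint_torque": joint torques, N m; "position": TCP position; "ee_rot": TCP orientation; "force": force on the tool from outside, world axes, zero at the start; "moment": the same for the moment, N m; "grip_width": opening from 0.0 (shut) to 1.0 (fully open).
Only numpy, scipy, OpenCV 4.12 (cv2) and the standard library are available. Lean on these libraries where they do the work, as an engineer would, in place of code of your own. Each camera call takes 0.05 s, during which the arm holds its last target.

### The job

Fit the pulley to its arbor with the tapered steel key that has the red head. Lay the key in the slanted wooden rest, thin end down the slope and tapered face up, and let go; then take it again from its head end, so that you can stand it in the keyway, thin end first with its flat face against the arbor, and let go of it while it is still loose. Finally tap or press it down until it is really tight (a firm push of about 20 N), leave it standing there untouched, and leave the other things on the bench alone.

Things in the scene. Friction and masses are not known exactly. Their poses are not given: they have to be found in the camera images.
- key_mid (a point): centre of the loose gib-head taper key: bare steel, red head, 84 mm long, 14 mm wide, about 100 g. Axes: +x along it to the thin end, y across the width, +z out of the tapered face (up at the start, when it lies on its flat face, z = -6 mm). Blade from x = -28 mm (14 mm thick) to the tip at x = 42 mm (7 mm thick), taper 1:10, all on the +z face. Head from x = -42 to -28 mm, 20 mm thick
- key_head (a point): middle of the end face of the key's red head (the 14 x 20 mm face that is tapped), 42 mm from key_mid along -x and 4 mm along +z; same axes as key_mid
- key_tip (a point): middle of the key's thin end face (14 x 7 mm), 42 mm from key_mid along +x and 2.5 mm along -z; same axes as key_mid
- rest_bed (a point): where key_mid should lie in the fixed slanted wooden rest, 6 mm out from the bed's surface, about 82 mm above the bench. +x runs down the 45 degree slope, +z square out of the bed: the key's axes lie along these. The bed is a bar 9 mm wide, fingers can pass beside it; dark cheeks 19 mm apart only at x = 10 to 44 mm, 5 mm proud of the bed, and an end stop at x = 43.5 mm, 9 mm proud
- keyway (a point): mouth of the keyway in the top of the pulley's dark hub, 115 mm above the bench; the unit is fixed. +z up, +x outward from bright arbor to brass strip. Slot 17 mm wide in y, over 70 mm deep, from the arbor's upright flat (x = -5 to -6.2 mm, it varies) to the strip (x = 5.5 mm at the mouth, leaning in 1:10). The key's +x goes down, its +z along this +x. It sinks loosely 35 to 47 mm
- strip (a joint): how far the key presses the brass strip in the keyway outward, in m, 0 (free) to 0.003. Backed by a stiff spring, 10 N per mm; each mm takes 10 mm more drive. Tight from 0.001 on, which takes a downward push of 10 to 16 N; the key then jams and does not spring back
- hammer: loose hammer, 240 mm long, lying on the bench (bystander; origin near its middle)
- wrench: loose wrench, 170 mm long, lying on the bench (bystander)
- spare_key: loose dark straight key 60 x 12 x 12 mm, not tapered, no head (bystander, not the one to fit)
- bearing: loose steel ring 52 mm across, 15 mm high (bystander)
- grease: closed yellow jar with black cap, 64 mm across, 65 mm high (bystander)
- sander: cork sanding block with wooden grip, 75 x 110 x 40 mm (bystander)
- offcut: offcut of light wood, 120 x 55 x 25 mm (bystander)
- key: the same key as a body; origin on its flat face below key_mid (6 mm along -z), same axes

How it is judged:
By the outcome, as a careful person would: the job done as asked, in the order asked, and still so for the second after the job is handed in, with the robot touching nothing.
It also fails if it takes over 72 s, if anything falls off the work surface, if the arm or the gripper's body presses on something with over 40 N, if the wrist force passes 120 N, or if a joint passes its speed limit or range.

## Working session

There is one attempt and no reset: what is moved stays moved. The work goes in short steps, Python scripts to look and compute and a shell command to move; the robot and the scene stay as the last step left them, time stands still between calls to the robot, and variables do not carry over. Pictures are saved under pics/ and viewed, and the job is handed in when it is done.

```bash
mkdir -p pics
python3 - <<'E'
from rig import sensors, camera, camera_params, ctrl
import cv2,json
print(ctrl.hold_point_z)
o=sensors.get_obs()
for k,v in o.items(): print(k,v)
for n in("scene","top"):
    cv2.imwrite(f"pics/{n}0.png",camera(n)[:,:,::-1]); print(n,camera_params(n))
E
ls
```

```text
0.0188
t 0.0
joints [ 1.16452470e+00  4.94182423e-01  1.34613835e+00  8.36770851e-06
  1.30253937e+00 -9.55088144e-02]
joint_velocities [ 0.00059786  0.00058908  0.00011185  0.00184809 -0.00012563  0.00035519]
joint_torque [ 5.59831624e-04 -8.78851032e+01 -3.81861770e+01  7.09054526e-02
  5.32704731e-02 -1.56275878e-04]
position [0.19095686 0.59469521 0.21333631]
ee_rot [ 8.08018128e-01  5.89157283e-01 -5.47403170e-04  3.19369140e-04]
force [ 0.28693029  0.73894622 -0.46396303]
moment [-0.02078708 -0.01433938 -0.00608648]
grip_width 1.0015333988819999
scene {'fovy': 57.296246869006765, 'cx': 323.9743656624379, 'cy': 236.92903551081298, 'world_to_cam': array([[-8.43283841e-01,  5.37468247e-01, -4.97013180e-04,
         4.82086865e-01],
       [-3.44743135e-01, -5.40189611e-01,  7.67689621e-01,
         1.22085893e-01],
       [ 4.12340313e-01,  6.47551595e-01,  6.40821659e-01,
        -1.47558497e+00],
       [ 0.00000000e+00,  0.00000000e+00,  0.00000000e+00,
         1.00000000e+00]])}
top {'fovy': 42.371366875829096, 'cx': 317.0950107944929, 'cy': 250.27442567815766, 'world_to_cam': array([[ 0.01406625, -0.99980129,  0.0141253 , -0.03239609],
       [ 0.99759277,  0.01499172,  0.06770454, -0.57037265],
       [-0.06790285,  0.01313895,  0.99760542, -1.77009231],
       [ 0.        ,  0.        ,  0.        ,  1.        ]])}
pics
```

View pics/scene0.png

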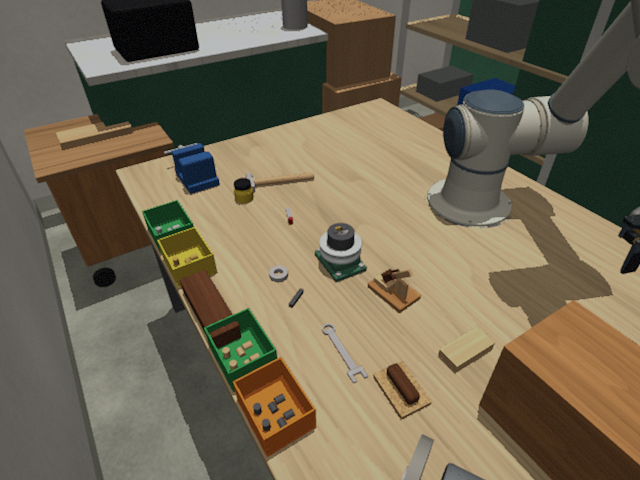

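View pics/top0.png

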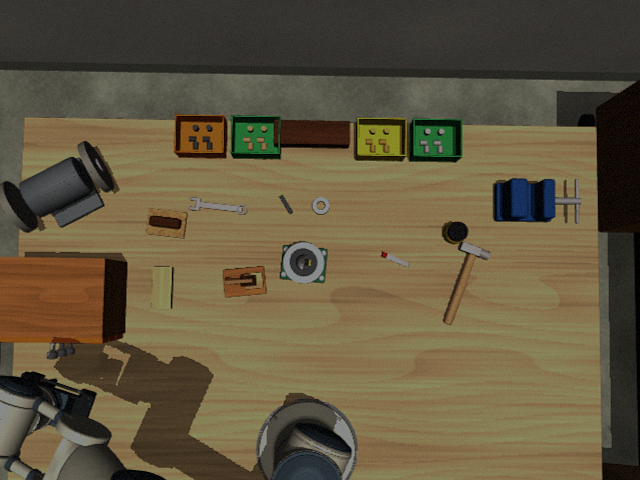

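```bash
cat > h.py <<'E'
import numpy as np,cv2
from rig import sensors, camera, camera_params, models, ctrl
P={n:camera_params(n) for n in("scene","top")}
def proj(p,n):
    c=P[n];M=np.array(c["world_to_cam"]);p=np.atleast_2d(p);q=p@M[:3,:3].T+M[:3,3]
    f=240/np.tan(np.radians(c["fovy"])/2)
    return np.c_[c["cx"]+f*q[:,0]/-q[:,2], c["cy"]-f*q[:,1]/-q[:,2]]
def ray(uv,n):
    c=P[n];M=np.array(c["world_to_cam"]);f=240/np.tan(np.radians(c["fovy"])/2)
    d=np.array([(uv[0]-c["cx"])/f,-(uv[1]-c["cy"])/f,-1]);R=M[:3,:3]
    return -R.T@M[:3,3],R.T@d
def onz(uv,n,z):
    o,d=ray(uv,n);return o+d*(z-o[2])/d[2]
def tri(us,ut):
    from scipy.optimize import least_squares
    return least_squares(lambda p:np.r_[proj(p,"scene")[0]-us,proj(p,"top")[0]-ut],[.5,0,.05])
def crop(n,img,x,y,w,h,s,name):
    c=cv2.resize(img[y:y+h,x:x+w],None,fx=s,fy=s,interpolation=cv2.INTER_CUBIC)
    for i in range(0,w,10): cv2.putText(c,str(x+i),(i*s,8),0,.3,(255,255,0),1); cv2.line(c,(i*s,10),(i*s,14),(255,255,0),1)
    for i in range(0,h,10): cv2.putText(c,str(y+i),(0,i*s+4),0,.3,(0,255,255),1)
    cv2.imwrite("pics/"+name,c[:,:,::-1])
E
python3 - <<'E'
from h import *
s=camera("scene");t=camera("top")
np.save("s.npy",s);np.save("t.npy",t)
crop("scene",s,270,200,130,110,6,"c1.png")
crop("top",t,215,235,130,70,6,"c2.png")
crop("top",t,375,240,50,35,14,"c3.png")
crop("scene",s,270,200,40,30,16,"c4.png")
for n in("scene","top"):
    for th in("key","key_mid","keyway","rest_bed"):
        try:
            for d in models.silhouettes(th,n)[:2]:
                ys,xs=np.nonzero(d["region"]); print(n,th,round(d["score"],2),d["bbox"],xs.mean().round(1),ys.mean().round(1),len(xs))
        except Exception as e: print(n,th,e)
E
```

```text
scene key 0.65 [285.2, 206.4, 8.9, 17.3] 288.5 214.5 104
scene key_mid 0.4 [284.2, 206.1, 9.2, 19.2] 288.9 215.1 100
scene key_mid 0.22 [237.3, 175.2, 15.6, 28.0] 242.6 189.8 403
scene keyway 0.65 [316.9, 222.9, 51.1, 56.3] 339.8 251.8 1943
scene rest_bed 0.62 [382.0, 268.8, 30.9, 13.5] 395.5 273.8 249
top key 0.73 [383.0, 253.3, 24.6, 14.0] 394.8 259.1 143
top key_mid 0.64 [380.7, 253.2, 30.9, 13.0] 395.6 259.5 147
top keyway 0.85 [277.9, 243.0, 49.1, 41.7] 304.0 263.1 1573
top rest_bed 0.78 [222.4, 276.4, 35.9, 6.3] 243.4 281.0 198
```

View pics/c1.png

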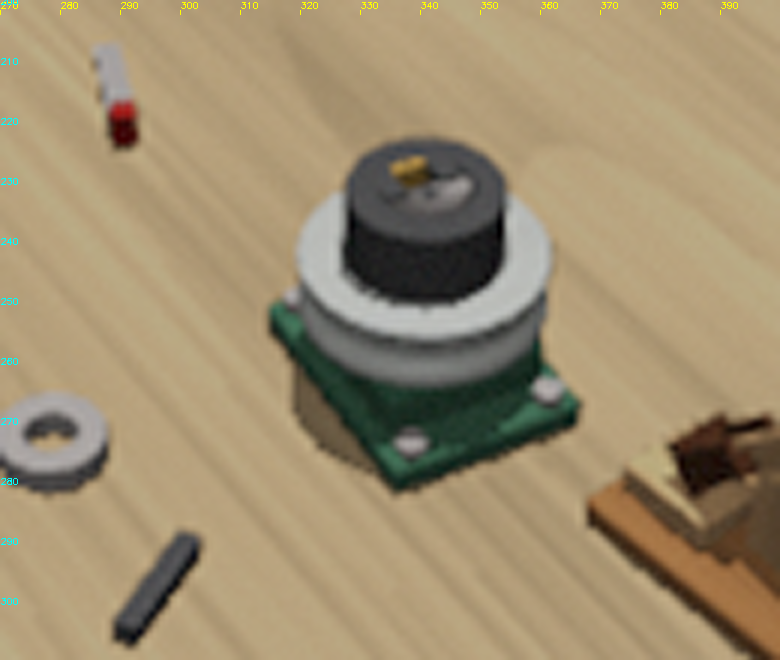

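View pics/c2.png

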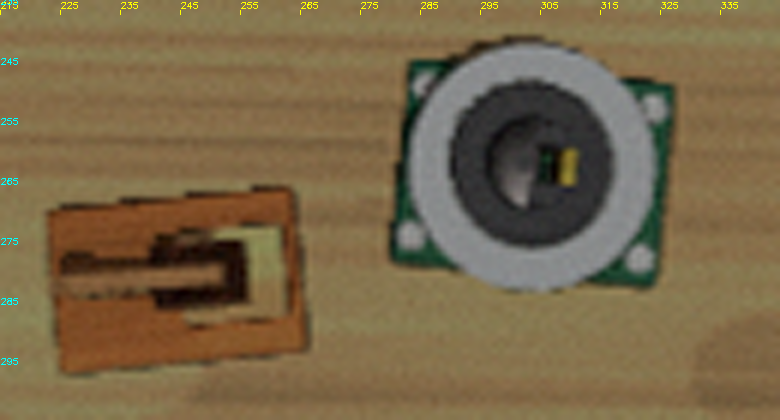

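View pics/c3.png

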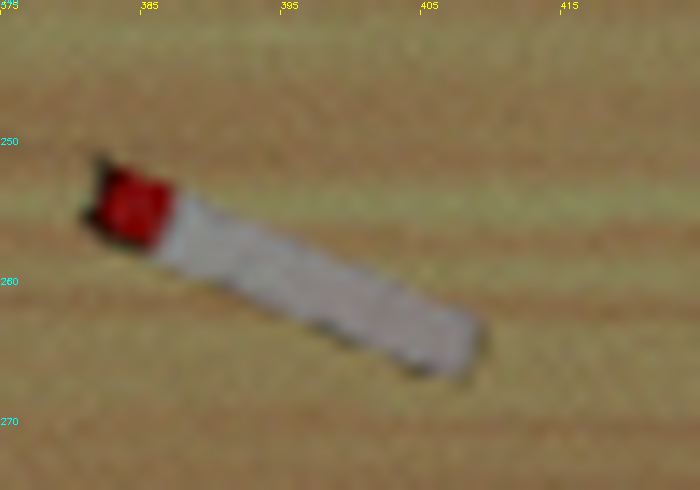

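View pics/c4.png

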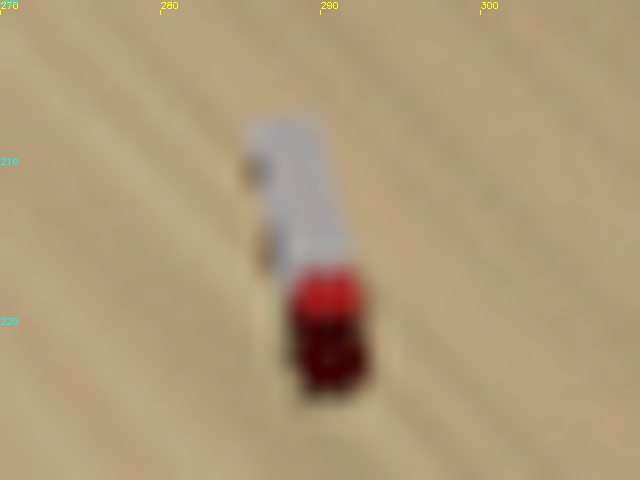

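Run:
```python
from h import *
from scipy.optimize import least_squares
m=1e-3
K=np.array([[42,7,1],[42,-7,1],[-42,7,14],[-42,-7,14],[-28,7,14],[-28,-7,14]])*m
T=np.array([[408.9,261.8],[407.7,266.5],[382.4,251.3],[381.3,256.3],[387,252.7],[385.6,257.4]])
S=np.array([[284.9,206.9],[289.6,206.7],[287.9,219.4],[292.5,219.2],[288.1,216.2],[292.1,216.1]])
def W(p,K=K):
    c,s=np.cos(p[2]),np.sin(p[2]);R=np.array([[c,-s,0],[s,c,0],[0,0,1]])
    return K@R.T+[p[0],p[1],.006]
for which in("top","scene","both"):
    f=lambda p:np.r_[(proj(W(p),"top")-T).ravel()*(which!="scene"),(proj(W(p),"scene")-S).ravel()*(which!="top")]
    r=least_squares(f,[.57,-.25,-1.8]);print(which,r.x,np.degrees(r.x[2]),np.sqrt(np.mean(r.fun**2)))
print((proj(W(r.x),"top")-T).round(1).tolist(),(proj(W(r.x),"scene")-S).round(1).tolist())
s=np.load("s.npy");t=np.load("t.npy")
crop("scene",s,365,255,65,60,12,"c5.png")
crop("top",t,275,240,55,50,12,"c6.png")
crop("top",t,215,260,60,45,12,"c7.png")
crop("scene",s,312,218,60,40,12,"c8.png")
```

```text
top [ 0.54964735 -0.25093079 -1.91564239] -109.75822412436906 0.16932079448162818
scene [ 0.54737072 -0.24668183 -1.95249158] -111.86952688426915 0.18589244999471707
both [ 0.54833527 -0.24955288 -1.93123478] -110.65160204529454 0.5610670605428711
[[-0.3, 0.7], [-0.8, 0.4], [-0.1, 0.3], [-0.8, -0.2], [-0.2, 0.7], [-0.6, 0.5]] [[-0.6, -0.1], [-1.1, -0.4], [-0.2, -0.5], [-0.3, -0.8], [-1.0, 0.1], [-0.6, -0.4]]
```

View pics/c5.png

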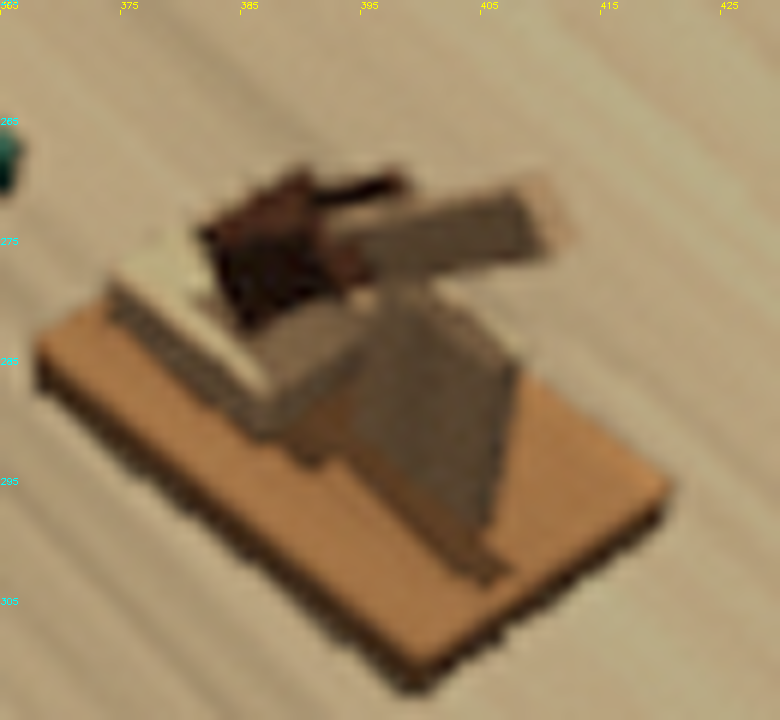

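View pics/c6.png

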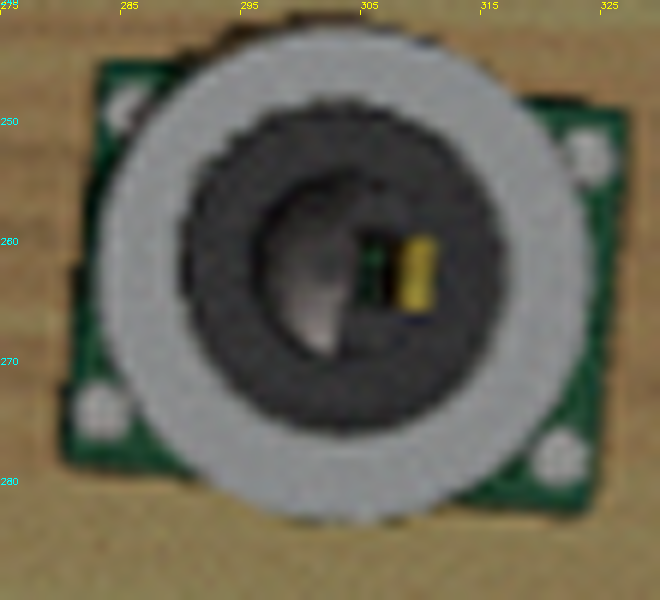

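View pics/c7.png

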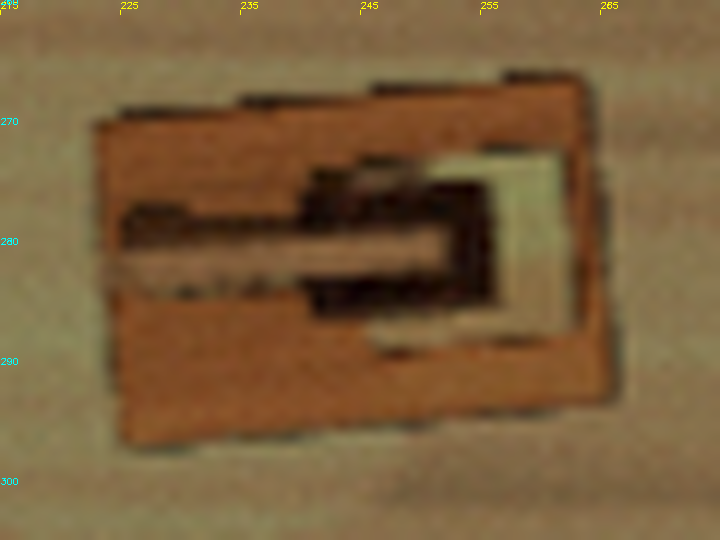

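View pics/c8.png

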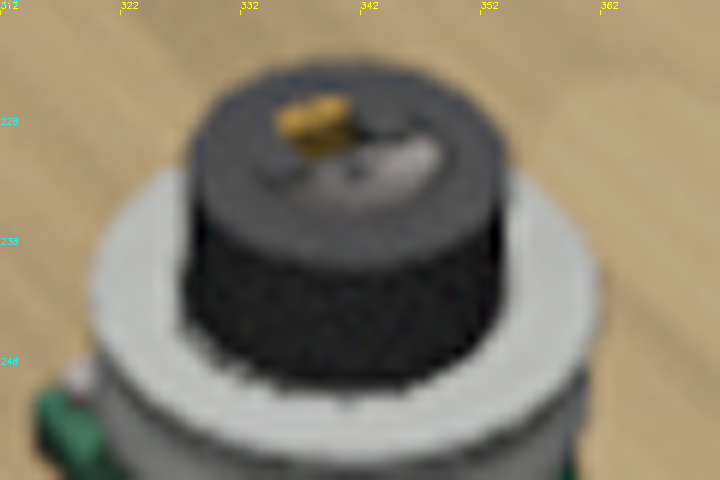

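```bash
cat >> h.py <<'E'
def rest_pts(p,L):
    # p: X,Y,yaw of horizontal slope direction; z=.082
    c,s=np.cos(p[2]),np.sin(p[2]);q=np.sqrt(.5)
    ex=np.array([c*q,s*q,-q]);ez=np.array([c*q,s*q,q]);ey=np.cross(ez,ex)
    L=np.atleast_2d(L)*1e-3
    return np.array([p[0],p[1],.082])+L[:,:1]*ex+L[:,1:2]*ey+L[:,2:]*ez
E
python3 - <<'E'
from h import *
from scipy.optimize import least_squares
T=np.array([[239.7,274.7],[240.5,286],[251.8,278.5],[251.7,282.25],[223.25,279.75],[224.1,283.9]])
def L(xl): return [[10,15.5,-1],[10,-15.5,-1],[43.5,4.5,-6],[43.5,-4.5,-6],[xl,4.5,-6],[xl,-4.5,-6]]
f=lambda p:(proj(rest_pts(p,L(p[3]*100)),"top")-T).ravel()
r=least_squares(f,[.5,.2,-1.5,-.6]);print(r.x,np.degrees(r.x[2]),r.fun.round(1))
a=onz((215+97/12,260+120/12),"top",.01);b=onz((215+580/12,260+72/12),"top",.01);d=(b-a)[:2];print("base yaw",np.degrees(np.arctan2(d[1],d[0])))
a=onz((215+122/12,260+445/12),"top",.01);b=onz((215+612/12,260+400/12),"top",.01);d=(b-a)[:2];print("base yaw",np.degrees(np.arctan2(d[1],d[0])))
a=onz((275+100/12,240+62/12),"top",.01);b=onz((275+628/12,240+110/12),"top",.01);d=(b-a)[:2];print("pulley yaw",np.degrees(np.arctan2(d[1],d[0])))
a=onz((275+65/12,240+465/12),"top",.01);b=onz((275+588/12,240+513/12),"top",.01);d=(b-a)[:2];print("pulley yaw",np.degrees(np.arctan2(d[1],d[0])))
kw=onz((305.8,262.2),"top",.115);print("keyway top",kw, "hubc", onz((303.2,261.7),"top",.115))
# scene: slot strip near edge & hub centre
for u,v in((349,163),(0,0)):pass
print("hub scene", onz((312+349/12-.5,218+163/12-.5),"scene",.115))
s=np.load("s.npy");t=np.load("t.npy")
def draw(img,n,x,y,w,h,sc,name,P,col=(0,255,0)):
    c=cv2.resize(img[y:y+h,x:x+w],None,fx=sc,fy=sc,interpolation=cv2.INTER_CUBIC)
    for poly in P:
        q=((proj(poly,n)-[x,y]+.5)*sc).astype(int); cv2.polylines(c,[q],False,col,1)
    cv2.imwrite("pics/"+name,c[:,:,::-1])
p=r.x
polys=[rest_pts(p,l) for l in ([[p[3]*100,4.5,-6],[43.5,4.5,-6],[43.5,-4.5,-6],[p[3]*100,-4.5,-6],[p[3]*100,4.5,-6]],
 [[10,9.5,-1],[44,9.5,-1],[44,15.5,-1],[10,15.5,-1],[10,9.5,-1]],[[10,-9.5,-1],[44,-9.5,-1],[44,-15.5,-1],[10,-15.5,-1],[10,-9.5,-1]],
 [[43.5,9.5,3],[43.5,-9.5,3]])]
draw(t,"top",215,260,60,45,12,"d1.png",polys)
draw(s,"scene",365,255,65,60,12,"d2.png",polys)
E
```

```text
[ 0.47852897  0.1915313  -1.47530638 -0.49290055] -84.52882898196398 [ 1.7  0.4  1.8  0.2 -1.9  0.1 -1.6 -0.4  0.3  0.3 -0.3 -0.5]
base yaw -83.47171631997405
base yaw -83.95251283716554
pulley yaw -94.34377467840132
pulley yaw -94.41791604980259
keyway top [0.53117834 0.0075529  0.115     ] hubc [0.53244048 0.01467357 0.115     ]
hub scene [0.53247943 0.02082303 0.115     ]
```

View pics/d1.png

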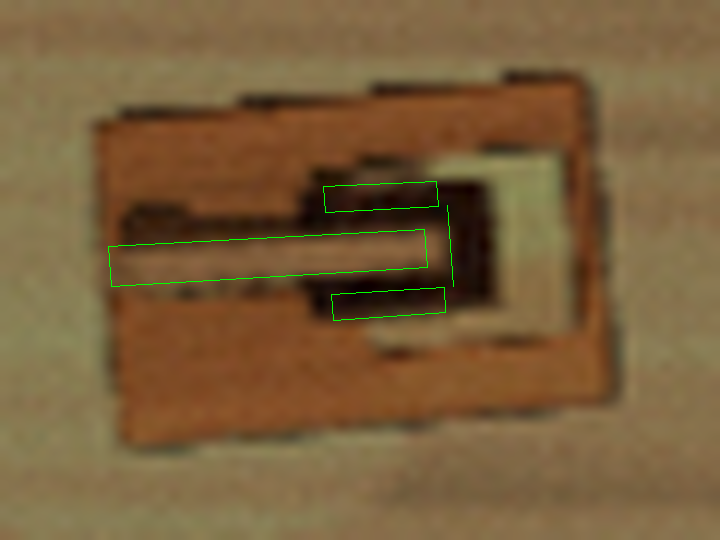

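View pics/d2.png

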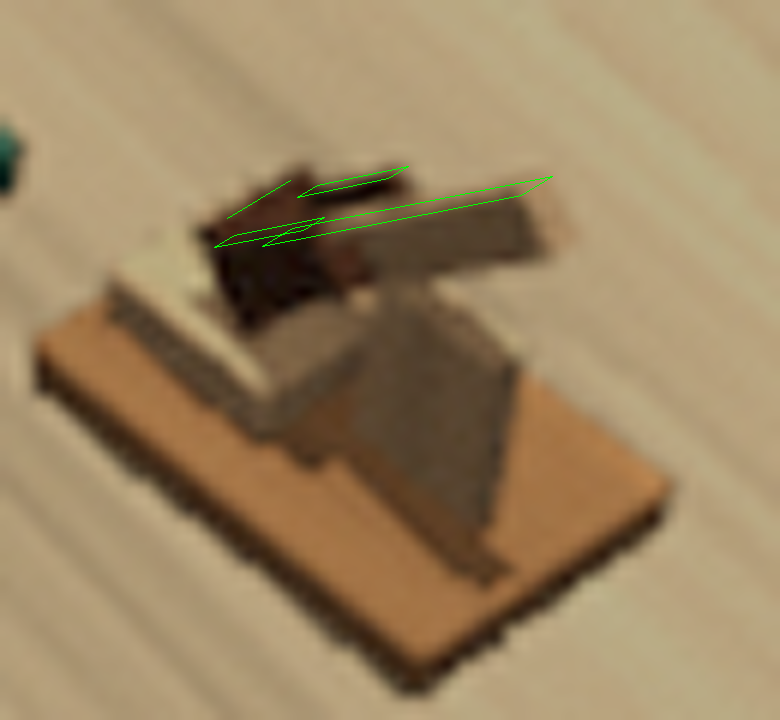

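Run:
```python
from h import *
from scipy.optimize import least_squares
T=np.array([[239.7,274.7],[240.5,286],[251.8,278.5],[251.7,282.25],[223.25,279.75],[224.1,283.9]])
S=np.array([[365+515/12-.5,255+183/12-.5],[365+548/12-.5,255+172/12-.5]])
w=np.ones((6,2))
def L(p): return [[10,15.5,p[4]*100],[10,-15.5,p[4]*100],[43.5,4.5,-6],[43.5,-4.5,-6],[p[3]*100,4.5,-6],[p[3]*100,-4.5,-6]]
for ws in (0,1):
  f=lambda p:np.r_[(proj(rest_pts(p,L(p)),"top")-T).ravel(),(proj(rest_pts(p,L(p)[4:]),"scene")-S).ravel()*ws,(p[2]+np.radians(83.9))*60]
  r=least_squares(f,[.5,.2,-1.5,-.6,-.2]);print(r.x.round(4),np.degrees(r.x[2]),r.fun.round(1))
  p=r.x
  s=np.load("s.npy");t=np.load("t.npy")
  def draw(img,n,x,y,w,h,sc,name,P,col=(0,255,0)):
    c=cv2.resize(img[y:y+h,x:x+w],None,fx=sc,fy=sc,interpolation=cv2.INTER_CUBIC)
    for poly in P:
        q=((proj(poly,n)-[x,y]+.5)*sc).astype(int); cv2.polylines(c,[q],False,col,1)
    cv2.imwrite("pics/"+name,c[:,:,::-1])
  polys=[rest_pts(p,l) for l in ([[p[3]*100,4.5,-6],[43.5,4.5,-6],[43.5,-4.5,-6],[p[3]*100,-4.5,-6],[p[3]*100,4.5,-6]],
   [[10,9.5,-1],[44,9.5,-1],[44,15.5,-1],[10,15.5,-1],[10,9.5,-1]],[[10,-9.5,-1],[44,-9.5,-1],[44,-15.5,-1],[10,-15.5,-1],[10,-9.5,-1]],
   [[43.5,9.5,3],[43.5,-9.5,3]])]
  if ws==0:
    draw(t,"top",215,260,60,45,12,"d3.png",polys)
    draw(s,"scene",365,255,65,60,12,"d4.png",polys)
    a=cv2.imread("pics/d3.png");b=cv2.imread("pics/d4.png")
    cv2.imwrite("pics/d34.png",cv2.resize(np.vstack([a,np.pad(b[:480],((0,0),(0,0),(0,0)))[:,:720]]),None,fx=.58,fy=.58))
```

```text
[ 0.4791  0.1867 -1.4665 -0.5538 -0.1622] -84.02443859852256 [ 0.   0.6  0.1  0.3 -0.2 -0.1  0.1 -0.7  0.3  0.4 -0.3 -0.5  0.  -0.
  0.  -0.  -0.1]
[ 0.4794  0.1876 -1.4689 -0.5334 -0.1481] -84.1626074723622 [ 0.   0.5  0.1  0.2 -0.6 -0.2 -0.2 -0.8  0.5  0.2 -0.  -0.7  0.3 -0.
  0.2 -0.7 -0.3]
```

View pics/d34.png

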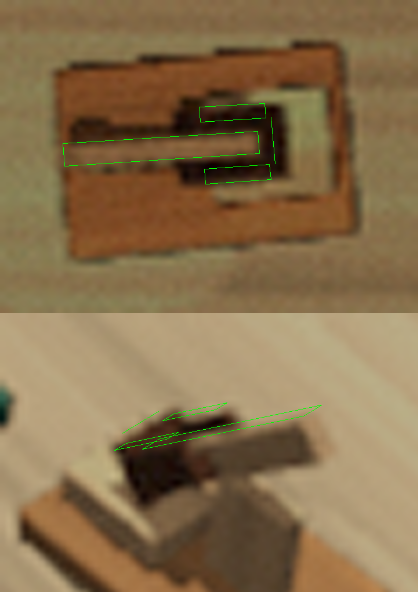

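```bash
cat >> h.py <<'E'
def plan(x,y,z,ang=None):
    """TCP target world; ang=world angle (deg) of tool x"""
    o=sensors.get_obs();from scipy.spatial.transform import Rotation as Ro
    R=Ro.from_quat(o["ee_rot"]).as_matrix();d=R.T@(np.array([x,y,z])-o["position"])/.5
    a=np.degrees(np.arctan2(R[1,0],R[0,0]));
    yaw=0 if ang is None else -((ang-a+180)%360-180)/45
    print("t %.2f pos"%o["t"],o["position"].round(4),"ang %.2f tilt"%a,R[2,:2].round(4),"F",o["force"].round(1),"w",round(o["grip_width"],3))
    print("tx %.4f ty %.4f tz %.4f yaw %.4f"%(*d,yaw))
E
python3 - <<'E'
from h import *
print(proj([.191,.595,.213],"top"),onz((125,343),"top",.0),onz((125,258),"top",.0))
plan(.30,.2,.25,72-45); plan(.35,.15,.25,30)
E
```

```text
[[ 70.8030857  391.52828136]] [0.2961695  0.52509618 0.        ] [0.54121945 0.53367185 0.        ]
t 0.60 pos [0.1911 0.595  0.2139] ang 72.19 tilt [-0.0001 -0.    ] F [-0.2 -0.1 -0.6] w 1.002
tx -0.6856 ty 0.4489 tz -0.0721 yaw 1.0043
t 0.60 pos [0.1911 0.595  0.2139] ang 72.19 tilt [-0.0001 -0.    ] F [-0.2 -0.1 -0.6] w 1.002
tx -0.7503 ty 0.5747 tz -0.0721 yaw 0.9376
```

```bash
python3 - <<'E'
from h import *
plan(.2,.38,.30)
E
python3 -m jog '[{"tx":-0.4,"ty":0.15,"tz":-0.15},{"tx":-0.4,"ty":0.15,"tz":-0.15},{"tx":-0.4,"ty":0.15,"tz":-0.15},{"tx":-0.4,"ty":0.15,"tz":-0.15},{"tx":-0.4,"ty":0.15,"tz":-0.15},{"tx":-0.4,"ty":0.15,"tz":-0.15}]' 0.1 15
python3 - <<'E'
from h import *
plan(.45,.05,.25,27.2)
E
```

```text
t 0.60 pos [0.1911 0.595  0.2139] ang 72.19 tilt [-0.0001 -0.    ] F [-0.2 -0.1 -0.6] w 1.002
tx -0.4041 ty 0.1484 tz -0.1721 yaw 0.0000
t 0.60 pos [0.1911 0.595  0.2139] ang 72.19 tilt [-0.0001 -0.    ] F [-0.2 -0.1 -0.6] w 1.002
tx -0.8795 ty 0.8263 tz -0.0721 yaw 0.9998$[0]: bad value
```

```bash
python3 -m jog '[{"tx":-0.4,"ty":0.15,"tz":-0.15,"yaw":0},{"tx":-0.4,"ty":0.15,"tz":-0.15,"yaw":0},{"tx":-0.4,"ty":0.15,"tz":-0.15,"yaw":0},{"tx":-0.4,"ty":0.15,"tz":-0.15,"yaw":0},{"tx":-0.4,"ty":0.15,"tz":-0.15,"yaw":0},{"tx":-0.4,"ty":0.15,"tz":-0.15,"yaw":0}]' 0.1 15
python3 - <<'E'
from h import *
plan(.45,.05,.25,27.2)
E
```

```text
t: 1.1
position: [0.2009, 0.3782, 0.2903]
ee_rot: [0.808, 0.589, 0.0, 0.0]
force: [0.6, 2.0, 0.1]
grip_width: 0.591
t 1.10 pos [0.2009 0.3782 0.2903] ang 72.17 tilt [0.0004 0.0007] F [0.6 2.  0.1] w 0.591
tx -0.4723 ty 0.6751 tz 0.0809 yaw 0.9993
```

```bash
python3 -m jog '[{"tx":-0.4723,"ty":0.675,"tz":0.08,"yaw":1},{"tx":-0.4723,"ty":0.675,"tz":0.08,"yaw":1},{"tx":-0.4723,"ty":0.675,"tz":0.08,"yaw":1},{"tx":-0.4723,"ty":0.675,"tz":0.08,"yaw":1},{"tx":-0.4723,"ty":0.675,"tz":0.08,"yaw":1},{"tx":-0.4723,"ty":0.675,"tz":0.08,"yaw":1},{"tx":-0.4723,"ty":0.675,"tz":0.08,"yaw":1},{"tx":-0.4723,"ty":0.675,"tz":0.08,"yaw":1},{"tx":-0.4723,"ty":0.675,"tz":0.08,"yaw":1},{"tx":-0.4723,"ty":0.675,"tz":0.08,"yaw":1}]'
python3 - <<'E'
from h import *
plan(.5584,-.2228,.10,-17.8)
plan(.5584,-.2228,.10,-20.65)
E
```

```text
t: 1.93
position: [0.4516, 0.0513, 0.2489]
ee_rot: [0.972, 0.235, 0.0, 0.0]
force: [-0.3, 1.0, 0.8]
grip_width: 0.549
t 1.93 pos [0.4516 0.0513 0.2489] ang 27.16 tilt [0.0006 0.0003] F [-0.3  1.   0.8] w 0.549
tx -0.0603 ty 0.5853 tz 0.2980 yaw 0.9990
t 1.93 pos [0.4516 0.0513 0.2489] ang 27.16 tilt [0.0006 0.0003] F [-0.3  1.   0.8] w 0.549
tx -0.0603 ty 0.5853 tz 0.2980 yaw 1.0624
```

```bash
python3 -m jog '[{"tx":-0.06,"ty":0.585,"tz":0.29,"yaw":1},{"tx":-0.06,"ty":0.585,"tz":0.29,"yaw":1},{"tx":-0.06,"ty":0.585,"tz":0.29,"yaw":1},{"tx":-0.06,"ty":0.585,"tz":0.29,"yaw":1},{"tx":-0.06,"ty":0.585,"tz":0.29,"yaw":1},{"tx":-0.06,"ty":0.585,"tz":0.29,"yaw":1},{"tx":-0.06,"ty":0.585,"tz":0.29,"yaw":1},{"tx":-0.06,"ty":0.585,"tz":0.29,"yaw":1},{"tx":-0.06,"ty":0.585,"tz":0.29,"yaw":1},{"tx":-0.06,"ty":0.585,"tz":0.29,"yaw":1}]'
python3 - <<'E'
from h import *
s=camera("scene");t=camera("top")
crop("scene",s,250,150,100,75,8,"e1.png")
crop("top",t,340,210,100,75,8,"e2.png")
plan(.5584,-.2228,.03,-20.65)
o=sensors.get_obs();print(proj(o["position"],"scene"),proj(o["position"],"top"))
E
```

```text
t: 2.77
position: [0.5573, -0.2216, 0.1027]
ee_rot: [0.988, -0.156, -0.001, -0.0]
force: [-0.5, 0.9, 1.1]
grip_width: 0.55
t 2.87 pos [ 0.5572 -0.2198  0.104 ] ang -17.81 tilt [-0.0004 -0.0002] F [-0.3  1.4 -0. ] w 0.554
tx 0.0042 ty 0.0050 tz 0.1480 yaw 0.0632
[[288.73986951 194.18490098]] [[388.4343857  254.17526243]]
```

View pics/e1.png

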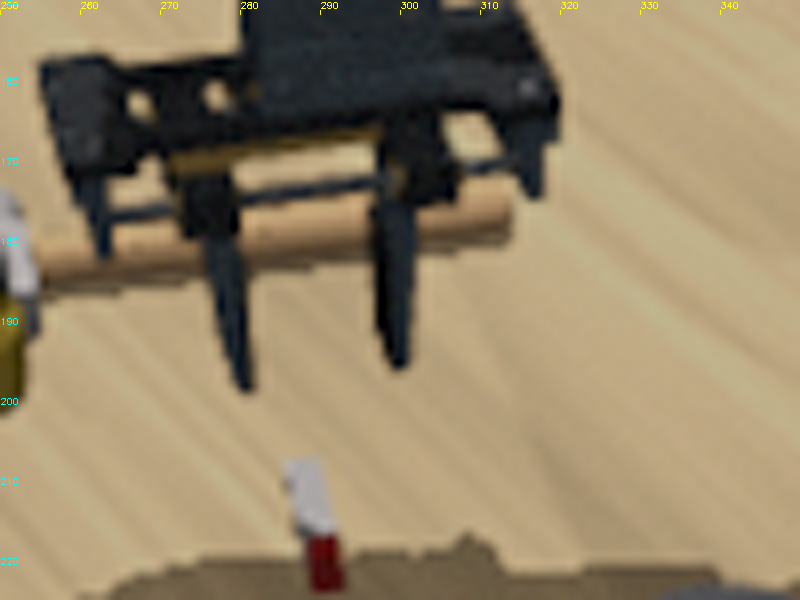

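View pics/e2.png

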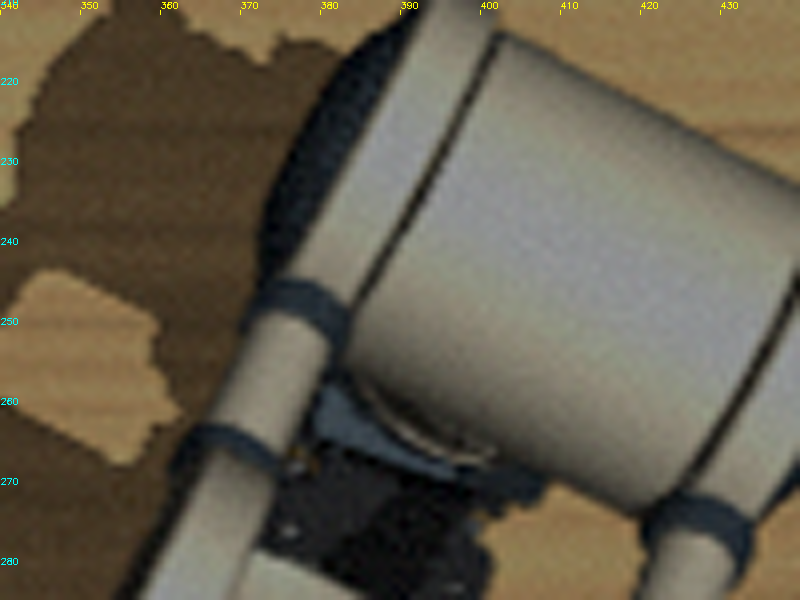

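```bash
python3 - <<'E'
from h import *
plan(.558,-.222,.004,-20.9)
E
python3 -m jog '[{"tx":0.003,"ty":0.005,"tz":0.1,"yaw":0.068},{"tx":0.003,"ty":0.005,"tz":0.17,"yaw":0.068},{"tx":0.003,"ty":0.005,"tz":0.17,"yaw":0.068},{"tx":0.003,"ty":0.005,"tz":0.17,"yaw":0.068}]'
python3 - <<'E'
from h import *
s=camera("scene")
crop("scene",s,250,150,100,75,8,"e3.png")
plan(.558,-.222,.004,-20.9)
E
```

```text
t 2.87 pos [ 0.5572 -0.2198  0.104 ] ang -17.81 tilt [-0.0004 -0.0002] F [-0.3  1.4 -0. ] w 0.554
tx 0.0029 ty 0.0038 tz 0.2000 yaw 0.0687
t: 3.2
position: [0.5569, -0.2216, 0.0185]
ee_rot: [0.984, -0.18, -0.002, -0.001]
force: [0.2, -0.4, 0.3]
grip_width: 0.548
t 3.25 pos [ 0.5583 -0.2224  0.0202] ang -20.79 tilt [-0.0003 -0.0001] F [-0.1  0.2  1. ] w 0.549
tx -0.0008 ty -0.0005 tz 0.0325 yaw 0.0024
```

View pics/e3.png

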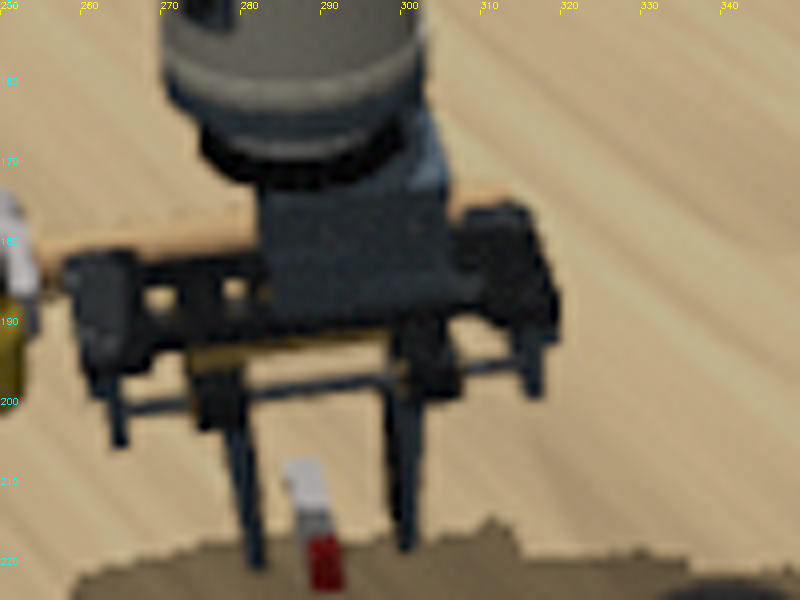

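```bash
python3 -m jog '[{"tx":0.0,"ty":0,"tz":0.03,"yaw":0.0},{"tx":0,"ty":0,"tz":0.03,"yaw":0},{"tx":0,"ty":0,"tz":0.03,"yaw":0}]'
python3 -m jog '[{"tx":0.0,"ty":0,"tz":0.0,"yaw":0.0},{"tx":0,"ty":0,"tz":0,"yaw":0},{"tx":0,"ty":0,"tz":0,"yaw":0},{"tx":0,"ty":0,"tz":0,"yaw":0},{"tx":0,"ty":0,"tz":0,"yaw":0},{"tx":0,"ty":0,"tz":0,"yaw":0},{"tx":0,"ty":0,"tz":0,"yaw":0}]' -1 15
python3 -m jog '[{"tx":0.0,"ty":0,"tz":-0.05,"yaw":0.0},{"tx":0,"ty":0,"tz":-0.1,"yaw":0},{"tx":0,"ty":0,"tz":-0.1,"yaw":0}]'
python3 - <<'E'
from h import *
s=camera("scene")
crop("scene",s,250,150,100,75,8,"e4.png")
plan(.558,-.222,.3,-20.9)
E
```

```text
t: 3.5
position: [0.5589, -0.2231, 0.006]
ee_rot: [0.984, -0.181, 0.001, 0.0]
force: [-0.4, 0.0, 0.6]
grip_width: 0.548
t: 4.08
position: [0.5582, -0.2231, 0.004]
ee_rot: [0.983, -0.181, 0.0, 0.0]
force: [-1.2, 0.1, 4.5]
grip_width: 0.15
t: 4.33
position: [0.56, -0.224, 0.0576]
ee_rot: [0.983, -0.181, 0.002, 0.001]
force: [1.9, -0.0, -0.8]
grip_width: 0.15
t 4.38 pos [ 0.5594 -0.2237  0.0558] ang -20.86 tilt [0.0036 0.0004] F [ 0.   0.5 -1.8] w 0.155
tx -0.0020 ty -0.0020 tz -0.4883 yaw 0.0008
```

View pics/e4.png

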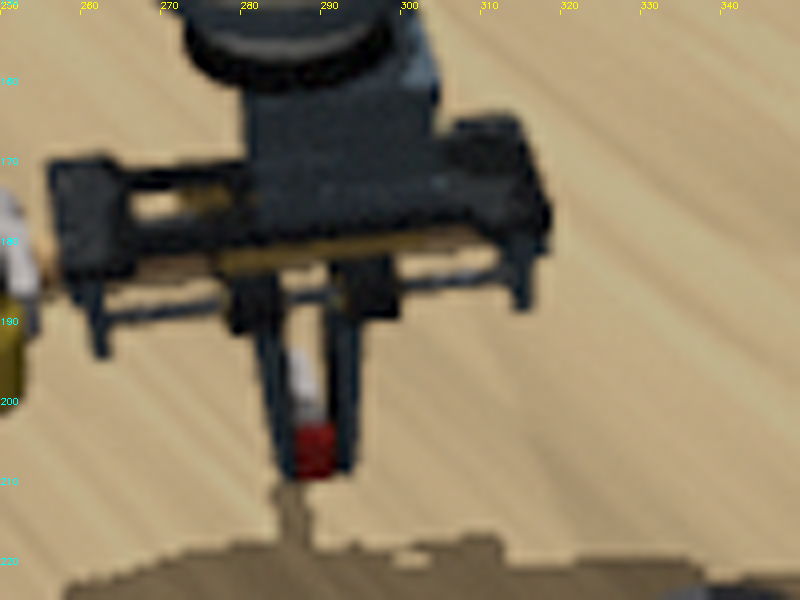

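Run:
```python
from h import *
o=sensors.get_obs();p=o["position"]
for d in(.010,.014,.018):
    print(d,proj(p+np.array([.357*d,.934*d,.006]),"scene"))
plan(.50,0,.2,6)
```

```text
0.01 [[288.67544701 207.05724642]]
0.014 [[288.85976954 207.81342992]]
0.018 [[289.0449217  208.57301698]]
t 4.38 pos [ 0.5594 -0.2237  0.0558] ang -20.86 tilt [0.0036 0.0004] F [ 0.   0.5 -1.8] w 0.155
tx -0.2693 ty -0.3757 tz -0.2895 yaw -0.5970
```

```bash
python3 - <<'E'
from h import *
plan(.4768,.2074,.19,6)
E
python3 -m jog '[{"tx":0,"ty":0,"tz":-0.08,"yaw":0},{"tx":0,"ty":0,"tz":-0.16,"yaw":0},{"tx":0,"ty":0,"tz":-0.24,"yaw":0},{"tx":-0.1,"ty":-0.15,"tz":-0.27,"yaw":-0.2},{"tx":-0.2,"ty":-0.3,"tz":-0.27,"yaw":-0.4},{"tx":-0.27,"ty":-0.376,"tz":-0.27,"yaw":-0.597},{"tx":-0.27,"ty":-0.376,"tz":-0.27,"yaw":-0.597},{"tx":-0.27,"ty":-0.376,"tz":-0.27,"yaw":-0.597},{"tx":-0.27,"ty":-0.376,"tz":-0.27,"yaw":-0.597}]'
python3 - <<'E'
from h import *
plan(.4768,.2074,.17,6)
E
```

```text
t 4.38 pos [ 0.5594 -0.2237  0.0558] ang -20.86 tilt [0.0036 0.0004] F [ 0.   0.5 -1.8] w 0.155
tx -0.4604 ty -0.7468 tz -0.2703 yaw -0.5970
t: 5.13
position: [0.4967, 0.0039, 0.1882]
ee_rot: [0.999, 0.053, -0.001, -0.0]
force: [0.4, -0.2, -1.6]
grip_width: 0.148
t 5.13 pos [0.4967 0.0039 0.1882] ang 6.10 tilt [-0.002  -0.0011] F [ 0.4 -0.2 -1.6] w 0.148
tx 0.0037 ty -0.4089 tz 0.0368 yaw 0.0022
```

```bash
python3 -m jog '[{"tx":0.004,"ty":-0.409,"tz":0.036,"yaw":0},{"tx":0.004,"ty":-0.409,"tz":0.036,"yaw":0},{"tx":0.004,"ty":-0.409,"tz":0.036,"yaw":0},{"tx":0.004,"ty":-0.409,"tz":0.036,"yaw":0},{"tx":0.004,"ty":-0.409,"tz":0.036,"yaw":0},{"tx":0.004,"ty":-0.409,"tz":0.036,"yaw":0},{"tx":0.004,"ty":-0.409,"tz":0.036,"yaw":0}]'
python3 - <<'E'
from h import *
s=camera("scene");t=camera("top")
crop("scene",s,340,200,100,75,8,"f1.png")
crop("top",t,200,230,100,75,8,"f2.png")
plan(.4768,.2074,.12,6)
E
```

```text
t: 5.72
position: [0.4786, 0.2059, 0.1697]
ee_rot: [0.999, 0.054, -0.001, 0.0]
force: [-0.3, -0.4, -1.2]
grip_width: 0.154
t 5.82 pos [0.4792 0.2038 0.1703] ang 6.02 tilt [-0.0012  0.0005] F [ 0.6 -0.9 -1.6] w 0.152
tx -0.0040 ty -0.0077 tz 0.1005 yaw 0.0004
```

View pics/f1.png

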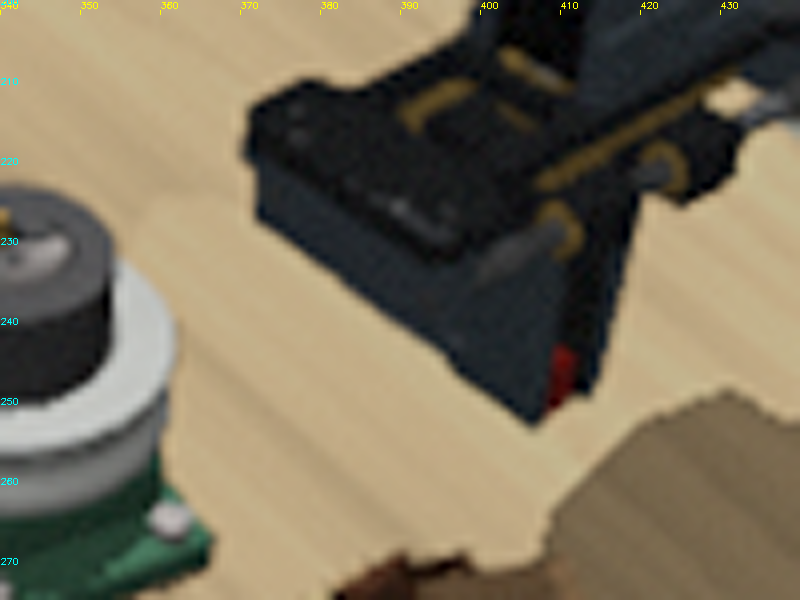

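View pics/f2.png

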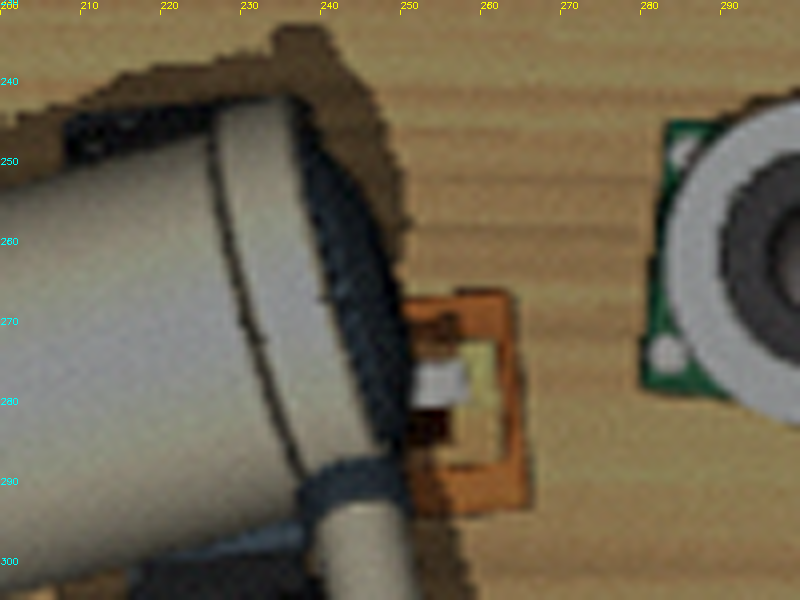

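Run:
```python
from h import *
p=sensors.get_obs()["position"]
for L in(.06,.066,.07,.074):
    print(L,proj(p+np.array([.105*L,-.9945*L,.003]),"top"))
```

```text
0.06 [[253.49436537 277.69639679]]
0.066 [[255.77097462 277.48939032]]
0.07 [[257.28852589 277.35140313]]
0.074 [[258.8059266  277.21342962]]
```

```bash
python3 -m jog '[{"tx":-0.004,"ty":-0.008,"tz":0.06,"yaw":0},{"tx":-0.004,"ty":-0.008,"tz":0.1,"yaw":0},{"tx":-0.004,"ty":-0.008,"tz":0.1,"yaw":0},{"tx":-0.004,"ty":-0.008,"tz":0.1,"yaw":0}]' -1 8
python3 - <<'E'
from h import *
s=camera("scene");t=camera("top")
crop("scene",s,340,220,100,75,8,"f3.png")
crop("top",t,200,230,100,75,8,"f4.png")
plan(.4768,.2074,.105,6)
E
```

```text
t: 6.15
position: [0.4769, 0.2067, 0.1206]
ee_rot: [0.999, 0.052, -0.001, 0.0]
force: [0.5, -0.4, -0.7]
grip_width: 0.155
t 6.25 pos [0.478  0.2074 0.1219] ang 5.93 tilt [ 0.0011 -0.0001] F [ 0.4  0.4 -0.2] w 0.153
tx -0.0024 ty -0.0001 tz 0.0339 yaw -0.0016
```

View pics/f3.png

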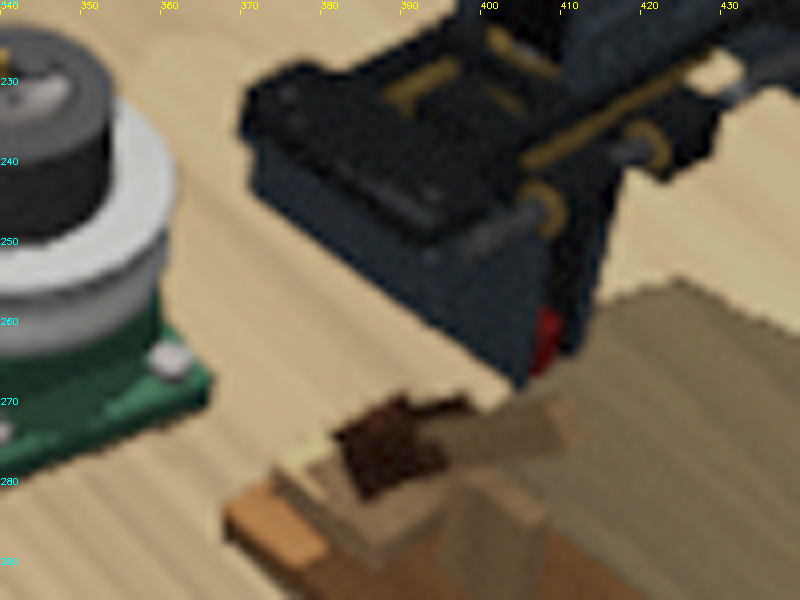

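View pics/f4.png

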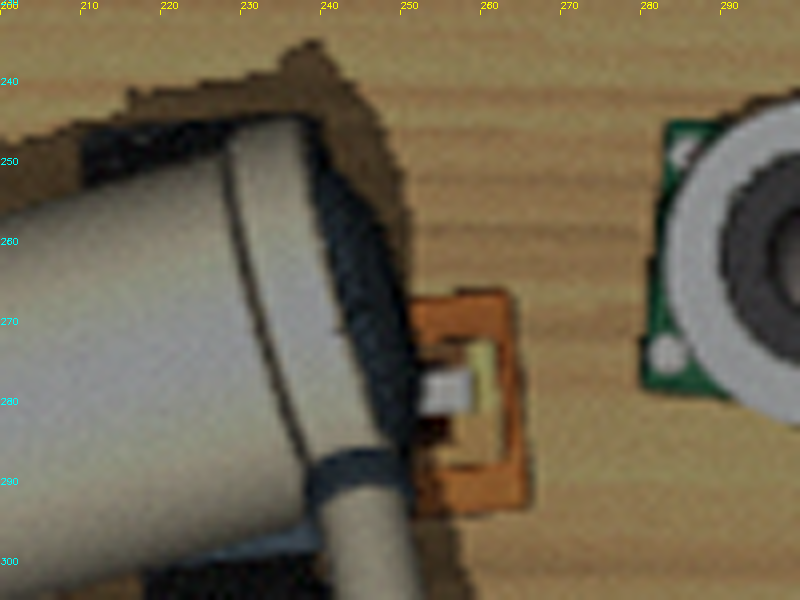

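```bash
python3 -m jog '[{"tx":-0.001,"ty":0,"tz":0.01,"yaw":0},{"tx":-0.001,"ty":0,"tz":0.02,"yaw":0},{"tx":-0.001,"ty":0,"tz":0.02,"yaw":0}]'
python3 -m jog '[{"tx":0,"ty":0,"tz":0.005,"yaw":0},{"tx":0,"ty":0,"tz":0.01,"yaw":0},{"tx":0,"ty":0,"tz":0.01,"yaw":0}]'
python3 - <<'E'
from h import *
s=camera("scene");t=camera("top")
crop("scene",s,340,220,100,75,8,"f5.png")
crop("top",t,200,230,100,75,8,"f6.png")
plan(.4768,.2074,.103,6)
E
```

```text
t: 6.5
position: [0.4765, 0.2078, 0.1106]
ee_rot: [0.999, 0.052, -0.0, 0.0]
force: [0.6, -0.3, -1.8]
grip_width: 0.154
t: 6.75
position: [0.4767, 0.2078, 0.1058]
ee_rot: [0.999, 0.052, 0.0, 0.0]
force: [0.0, -2.5, 2.3]
grip_width: 0.155
t 6.85 pos [0.4767 0.2079 0.106 ] ang 6.00 tilt [0.     0.0003] F [ 0.  -4.   1.1] w 0.151
tx 0.0001 ty 0.0009 tz 0.0060 yaw 0.0001
```

View pics/f5.png

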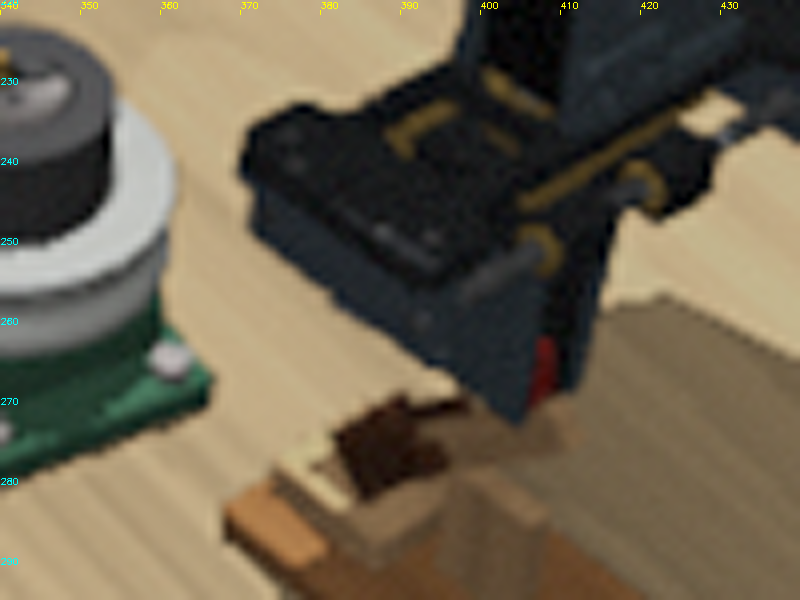

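View pics/f6.png

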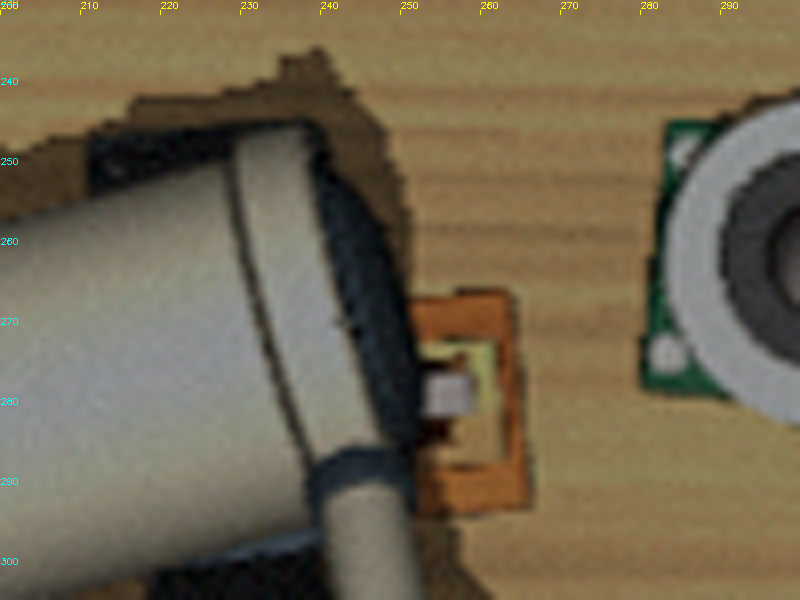

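```bash
python3 -m jog '[{"tx":0,"ty":0,"tz":0.004,"yaw":0},{"tx":0,"ty":0,"tz":0.004,"yaw":0}]' -1 5
python3 -m jog '[{"tx":0,"ty":0,"tz":0.004,"yaw":0},{"tx":0,"ty":0,"tz":0.004,"yaw":0}]'
python3 - <<'E'
from h import *
s=camera("scene");t=camera("top")
crop("scene",s,340,220,100,75,8,"f7.png")
crop("top",t,200,230,100,75,8,"f8.png")
plan(.4768,.2074,.103,6)
E
```

```text
t: 7.02
position: [0.4767, 0.2079, 0.1037]
ee_rot: [0.999, 0.052, -0.0, 0.0]
force: [0.5, -2.5, 1.4]
grip_width: 0.148
t: 7.18
position: [0.4766, 0.208, 0.1017]
ee_rot: [0.999, 0.052, -0.0, -0.0]
force: [0.1, -1.9, 0.8]
grip_width: 0.153
t 7.28 pos [0.4766 0.208  0.1018] ang 6.00 tilt [-0.0002 -0.    ] F [ 0.7 -1.2 -1.1] w 0.153
tx 0.0002 ty 0.0013 tz -0.0024 yaw -0.0000
```

View pics/f8.png

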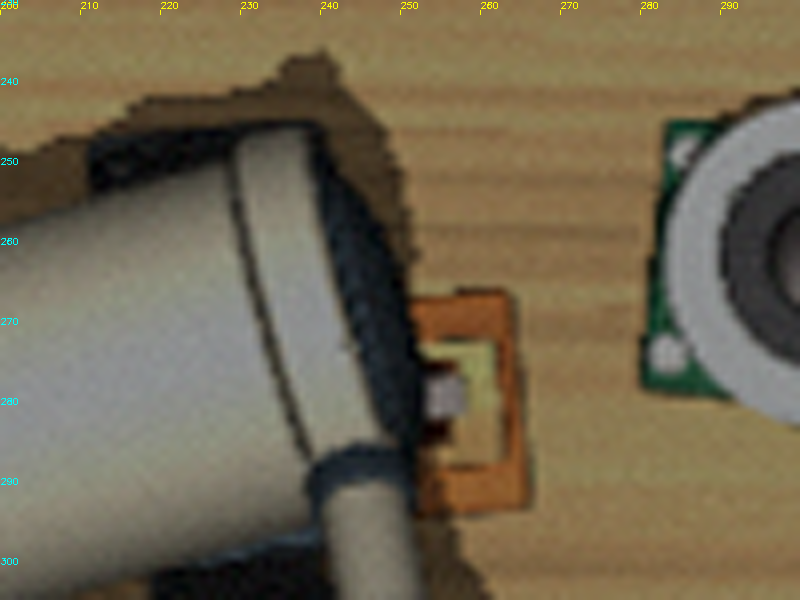

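```bash
python3 -m jog '[{"tx":0,"ty":0,"tz":0.004,"yaw":0},{"tx":0,"ty":0,"tz":0.004,"yaw":0}]'
python3 -m jog '[{"tx":0,"ty":0,"tz":0.004,"yaw":0},{"tx":0,"ty":0,"tz":0.004,"yaw":0}]'
python3 - <<'E'
from h import *
s=camera("scene");t=camera("top")
crop("scene",s,340,220,100,75,8,"f9.png")
crop("top",t,200,230,100,75,8,"f10.png")
plan(.4768,.2074,.103,6)
E
```

```text
t: 7.45
position: [0.4766, 0.2081, 0.0997]
ee_rot: [0.999, 0.052, -0.0, -0.0]
force: [1.0, -1.5, 1.2]
grip_width: 0.153
t: 7.62
position: [0.4767, 0.2081, 0.0977]
ee_rot: [0.999, 0.052, -0.0, -0.0]
force: [0.4, -0.3, 0.1]
grip_width: 0.154
t 7.72 pos [0.4766 0.2081 0.0978] ang 6.00 tilt [-0.0001 -0.0001] F [-0.1 -0.2 -0.4] w 0.15
tx 0.0002 ty 0.0014 tz -0.0104 yaw -0.0001
```

View pics/f9.png

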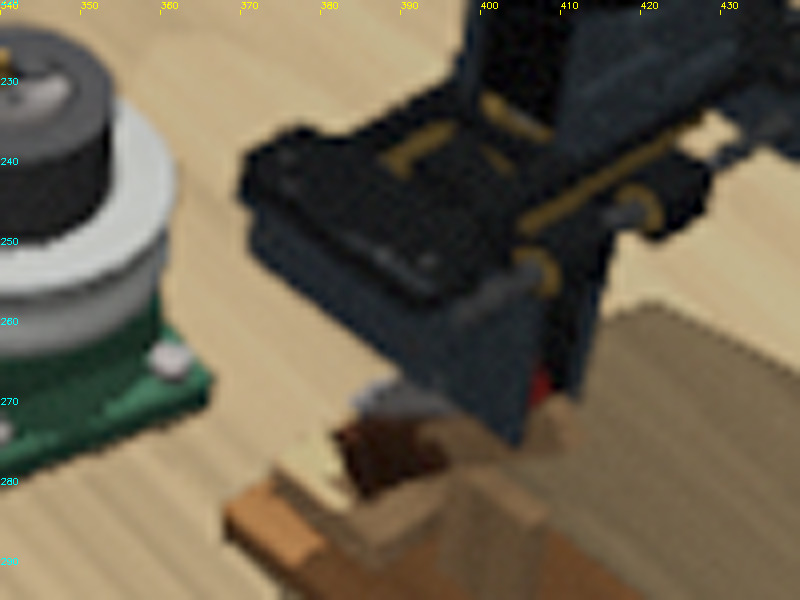

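View pics/f10.png

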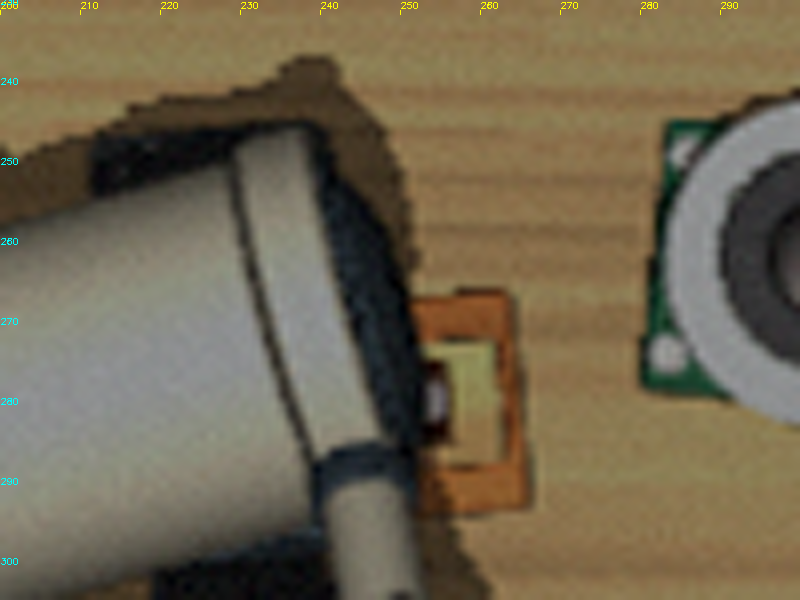

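```bash
python3 -m jog '[{"tx":0,"ty":0,"tz":0.004,"yaw":0},{"tx":0,"ty":0,"tz":0.004,"yaw":0}]'
python3 -m jog '[{"tx":0,"ty":0,"tz":0.004,"yaw":0},{"tx":0,"ty":0,"tz":0.004,"yaw":0}]' -1 3
python3 - <<'E'
from h import *
s=camera("scene");t=camera("top")
crop("scene",s,340,220,100,75,8,"f11.png")
crop("top",t,200,230,100,75,8,"f12.png")
plan(.4768,.2074,.103,6)
E
```

```text
t: 7.88
position: [0.4768, 0.2081, 0.0959]
ee_rot: [0.999, 0.052, 0.0, -0.0]
force: [-1.0, -0.2, 4.3]
grip_width: 0.154
t: 8.05
position: [0.4768, 0.2081, 0.0938]
ee_rot: [0.999, 0.052, 0.0, -0.0]
force: [0.7, 0.4, 1.7]
grip_width: 0.151
t 8.15 pos [0.4768 0.2081 0.0939] ang 6.00 tilt [ 0.0002 -0.0002] F [-1.3  0.2 -0.2] w 0.153
tx -0.0001 ty 0.0014 tz -0.0182 yaw -0.0000
```

View pics/f11.png

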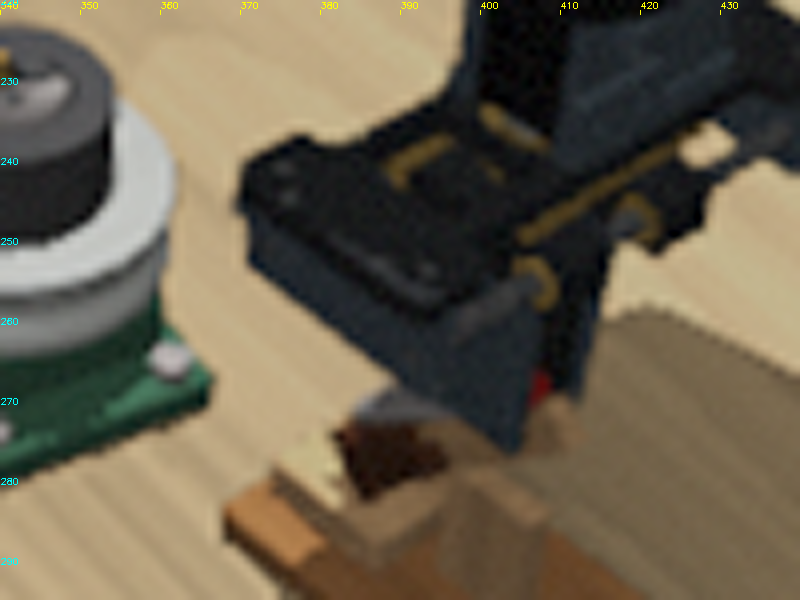

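View pics/f12.png

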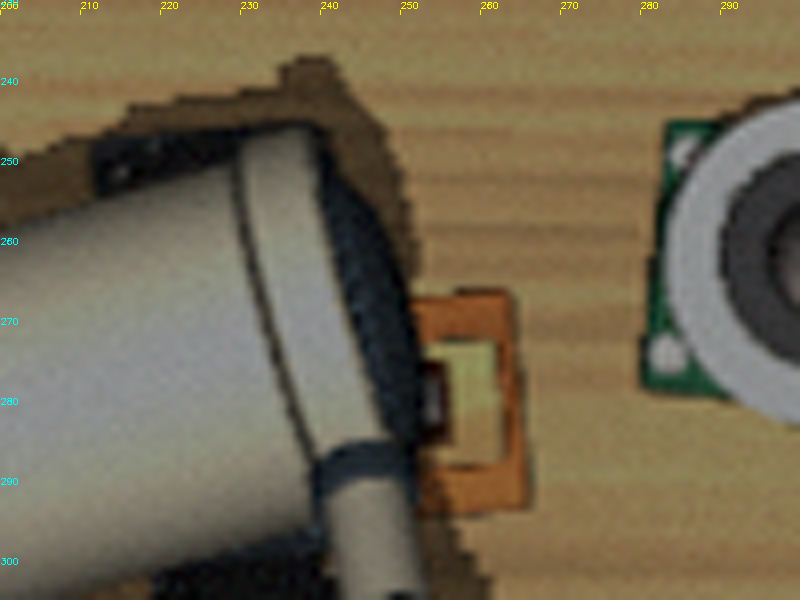

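```bash
python3 -m jog '[{"tx":0,"ty":0,"tz":0,"yaw":0},{"tx":0,"ty":0,"tz":0,"yaw":0},{"tx":0,"ty":0,"tz":0,"yaw":0},{"tx":0,"ty":0,"tz":0,"yaw":0}]' -0.2 
python3 -m jog '[{"tx":0,"ty":0,"tz":-0.08,"yaw":0},{"tx":0,"ty":0,"tz":-0.16,"yaw":0},{"tx":0,"ty":-0.08,"tz":-0.24,"yaw":0},{"tx":0,"ty":-0.16,"tz":-0.3,"yaw":0},{"tx":0,"ty":-0.24,"tz":-0.3,"yaw":0},{"tx":0,"ty":-0.24,"tz":-0.3,"yaw":0}]'
python3 - <<'E'
from h import *
s=camera("scene");t=camera("top")
crop("scene",s,350,240,80,60,10,"g1.png")
crop("top",t,200,255,80,60,10,"g2.png")
np.save("s2.npy",s);np.save("t2.npy",t)
plan(.4768,.2074,.103,6)
E
```

```text
t: 8.48
position: [0.4766, 0.208, 0.0939]
ee_rot: [0.999, 0.052, -0.0, 0.0]
force: [-0.2, 0.6, -1.0]
grip_width: 0.394
t: 8.98
position: [0.4643, 0.3313, 0.2466]
ee_rot: [0.999, 0.053, 0.002, -0.001]
force: [-1.5, -0.1, -0.2]
grip_width: 0.402
t 9.08 pos [0.464  0.3303 0.2449] ang 6.17 tilt [ 0.002  -0.0015] F [-0.8 -1.2 -0.5] w 0.398
tx -0.0015 ty 0.2476 tz 0.2835 yaw 0.0037
```

View pics/g1.png

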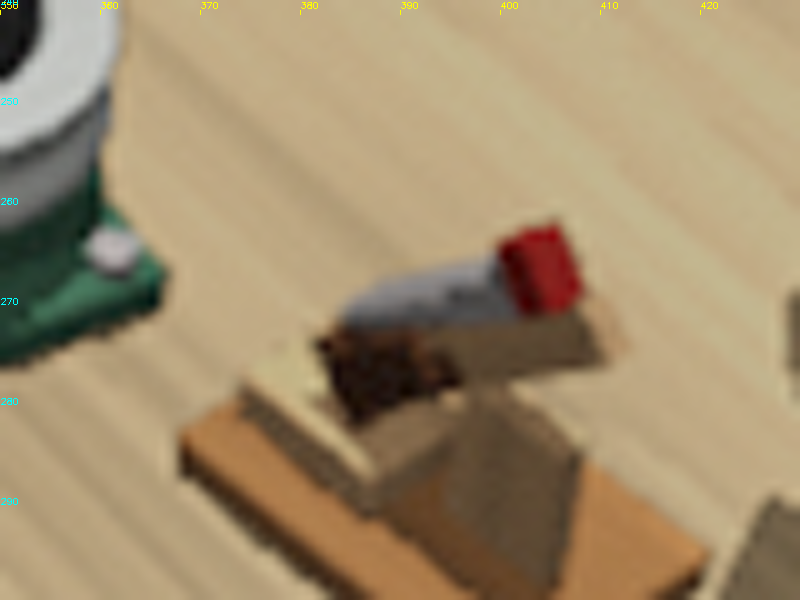

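View pics/g2.png

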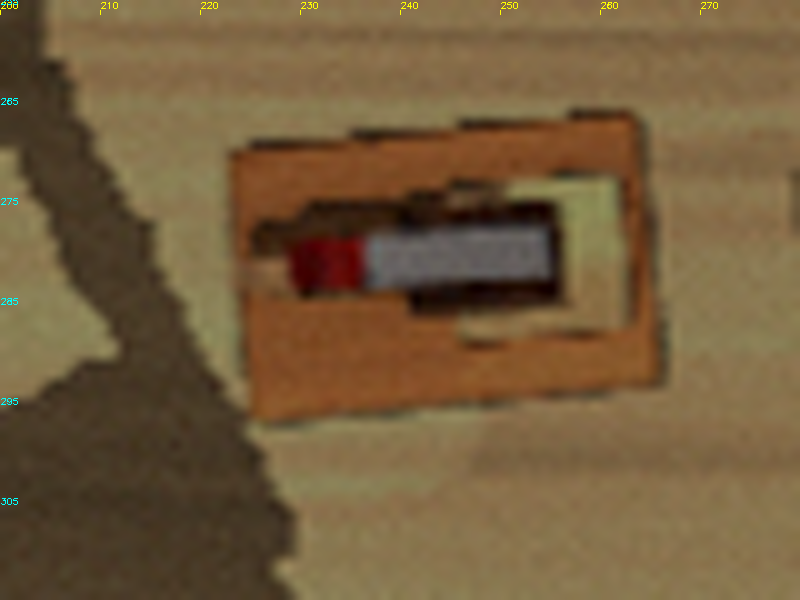

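Run:
```python
from h import *
from scipy.optimize import least_squares
s=np.load("s2.npy");t=np.load("t2.npy")
# top corners: tip top corners, head top front/back corners
T=np.array([[200+550/10-.5,255+227/10-.5],[200+553/10-.5,255+277/10-.5],[200+290/10-.5,255+242/10-.5],[200+293/10-.5,255+293/10-.5],[200+362/10-.5,255+237/10-.5],[200+366/10-.5,255+290/10-.5]])
K=[[42,7,1],[42,-7,1],[-42,7,14],[-42,-7,14],[-28,7,14],[-28,-7,14]]
S=np.array([[350+498/10-.5,240+243/10-.5],[350+557/10-.5,240+218/10-.5],[350+515/10-.5,240+318/10-.5],[350+582/10-.5,240+290/10-.5]])
KS=[[-42,7,14],[-42,-7,14],[-42,7,-6],[-42,-7,-6]]
for a,b in((1,0),(1,1)):
  f=lambda p:np.r_[(proj(rest_pts(p,K),"top")-T).ravel()*a,(proj(rest_pts(p,KS),"scene")-S).ravel()*b]
  r=least_squares(f,[.479,.187,-1.47]);print(r.x,np.degrees(r.x[2]),r.fun.round(1))
```

```text
[ 0.47873086  0.18861122 -1.46791439] -84.10529916496199 [-2.5  0.3 -2.4  0.2  2.7 -0.2  2.8 -0.2 -0.4  0.1 -0.4 -0.1  0.  -0.
 -0.  -0.   0.  -0.   0.  -0. ]
[ 0.47965143  0.18787973 -1.53058414] -87.6960115262499 [-2.1  0.6 -2.3  0.6  3.1 -1.   2.9 -0.9  0.  -0.5 -0.3 -0.7  0.8 -0.3
 -0.8 -0.   2.4 -0.2 -0.   0.3]
```

```bash
cat >> h.py <<'E'
def key_polys(p,ang,dx=0,dz=0):
    # p: mid X,Y,yaw,z ; ang pitch deg down
    c,s=np.cos(p[2]),np.sin(p[2]);a=np.radians(ang)
    ex=np.array([c*np.cos(a),s*np.cos(a),-np.sin(a)]);ez=np.array([c*np.sin(a),s*np.sin(a),np.cos(a)]);ey=np.cross(ez,ex)
    prof=[(-42,-6),(42,-6),(42,1),(-28,8),(-28,14),(-42,14),(-42,-6)]
    out=[]
    for y in(-7,7): out.append(np.array([np.array([p[0],p[1],p[3]])+1e-3*((x+dx)*ex+y*ey+(z+dz)*ez) for x,z in prof]))
    out+= [np.array([out[0][i],out[1][i]]) for i in range(6)]
    return out
def draw(img,n,x,y,w,h,sc,name,P,col=(0,255,0)):
    c=cv2.resize(img[y:y+h,x:x+w],None,fx=sc,fy=sc,interpolation=cv2.INTER_CUBIC)
    for poly in P:
        q=((proj(poly,n)-[x,y]+.5)*sc).astype(int); cv2.polylines(c,[q],False,col,1)
    if name: cv2.imwrite("pics/"+name,c[:,:,::-1])
    return c
E
python3 - <<'E'
from h import *
s=np.load("s2.npy");t=np.load("t2.npy")
p=[.479,.187,np.radians(-84.1),.082]
a=draw(t,"top",215,262,50,35,10,None,key_polys(p,45))
b=draw(s,"scene",370,250,50,35,10,None,key_polys(p,45))
cv2.imwrite("pics/g3.png",np.vstack([a,b])[:,:,::-1])
E
```

```text
(no output)
```

View pics/g3.png

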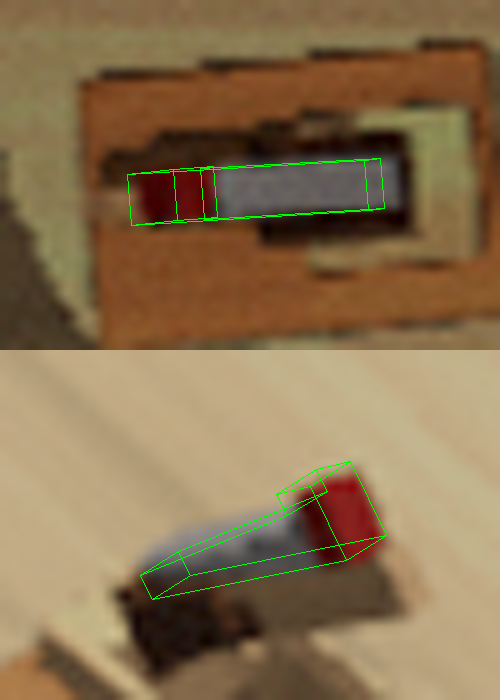

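Run:
```python
from h import *
from scipy.optimize import least_squares
s=np.load("s2.npy");t=np.load("t2.npy")
def pts(p,L):
    c,s_=np.cos(p[2]),np.sin(p[2]);a=p[4]
    ex=np.array([c*np.cos(a),s_*np.cos(a),-np.sin(a)]);ez=np.array([c*np.sin(a),s_*np.sin(a),np.cos(a)]);ey=np.cross(ez,ex)
    L=np.atleast_2d(L)*1e-3
    return np.array([p[0],p[1],p[3]])+L[:,:1]*ex+L[:,1:2]*ey+L[:,2:]*ez
o=-.5
T=np.array([[550,227],[553,277],[290,242],[293,293],[362,237],[366,290]])/10+[200+o,255+o]
K=[[42,7,1],[42,-7,1],[-42,7,-6],[-42,-7,-6],[-28,7,14],[-28,-7,14]]
S=np.array([[498,243],[557,218],[515,318],[582,290],[345,325]])/10+[350+o,240+o]
KS=[[-42,7,14],[-42,-7,14],[-42,7,-6],[-42,-7,-6],[42,7,-6]]
f=lambda p:np.r_[(proj(pts(p,K),"top")-T).ravel(),(proj(pts(p,KS),"scene")-S).ravel()]
r=least_squares(f,[.479,.187,-1.47,.09,.6]);print(r.x,np.degrees(r.x[[2,4]]),r.fun.round(1))
p=r.x;A=np.degrees(p[4])
a=draw(t,"top",215,262,50,35,10,None,key_polys(p,A))
b=draw(s,"scene",370,250,50,35,10,None,key_polys(p,A))
cv2.imwrite("pics/g4.png",np.vstack([a,b])[:,:,::-1])
# tip bottom in rest frame (mid .479,.187,.082 yaw -84)
tip=pts(p,[[42,0,-6],[-42,0,-6]])-[.479,.187,.082]
h=tip[:,:2]@[np.cos(np.radians(-84)),np.sin(np.radians(-84))];v=tip[:,2];q=.7071
print("rest coords x,z of tip bottom, head bottom",((h-v)*q*1e3).round(1),((h+v)*q*1e3).round(1))
```

```text
[ 0.47931169  0.18347314 -1.51420599  0.08226638  0.70303048] [-86.7576128   40.28067937] [ 0.2  0.5  0.1  0.5 -0.4 -0.3 -0.6 -0.3  0.7 -0.3  0.5 -0.4  0.7 -0.2
 -1.  -0.   2.  -0.1 -0.5  0.3 -0.6  0.1]
rest coords x,z of tip bottom, head bottom [ 44.6 -39. ] [ 0.1 -6.7]
```

View pics/g4.png

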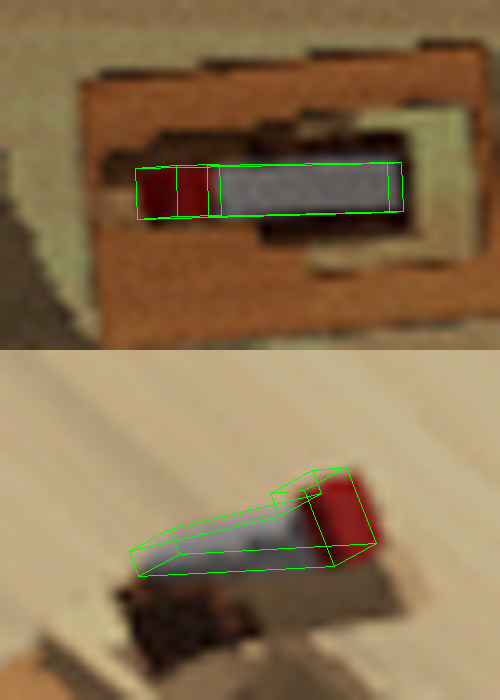

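```bash
python3 - <<'E'
from h import *
plan(.4768,.207,.18,6)
plan(.4768,.207,.098,6)
E
python3 -m jog '[{"tx":0,"ty":0.08,"tz":0.04,"yaw":0.004},{"tx":0,"ty":0.16,"tz":0.08,"yaw":0.004},{"tx":-0.001,"ty":0.24,"tz":0.13,"yaw":0.004},{"tx":-0.001,"ty":0.248,"tz":0.2,"yaw":0.004},{"tx":-0.001,"ty":0.248,"tz":0.27,"yaw":0.004},{"tx":-0.001,"ty":0.248,"tz":0.293,"yaw":0.004},{"tx":-0.001,"ty":0.248,"tz":0.293,"yaw":0.004}]'
python3 -m jog '[{"tx":0,"ty":0,"tz":0,"yaw":0},{"tx":0,"ty":0,"tz":0,"yaw":0},{"tx":0,"ty":0,"tz":0,"yaw":0},{"tx":0,"ty":0,"tz":0,"yaw":0},{"tx":0,"ty":0,"tz":0,"yaw":0}]' -1 6
python3 - <<'E'
from h import *
plan(.4768,.2145,.105,6)
E
```

```text
t 9.08 pos [0.464  0.3303 0.2449] ang 6.17 tilt [ 0.002  -0.0015] F [-0.8 -1.2 -0.5] w 0.398
tx -0.0012 ty 0.2482 tz 0.1295 yaw 0.0037
t 9.08 pos [0.464  0.3303 0.2449] ang 6.17 tilt [ 0.002  -0.0015] F [-0.8 -1.2 -0.5] w 0.398
tx -0.0016 ty 0.2485 tz 0.2935 yaw 0.0037
t: 9.67
position: [0.4745, 0.2022, 0.0944]
ee_rot: [0.999, 0.05, -0.003, 0.001]
force: [-0.1, 0.2, 0.2]
grip_width: 0.398
t: 10.08
position: [0.4773, 0.2044, 0.0985]
ee_rot: [0.999, 0.051, 0.001, -0.0]
force: [-0.4, 0.6, 7.3]
grip_width: 0.155
t 10.08 pos [0.4773 0.2044 0.0985] ang 5.84 tilt [ 0.0021 -0.0004] F [-0.4  0.6  7.3] w 0.155
tx 0.0011 ty -0.0203 tz -0.0131 yaw -0.0036
```

```bash
python3 -m jog '[{"tx":0,"ty":-0.008,"tz":-0.012,"yaw":0},{"tx":0,"ty":-0.016,"tz":-0.018,"yaw":0},{"tx":0,"ty":-0.016,"tz":-0.018,"yaw":0},{"tx":0,"ty":-0.016,"tz":-0.018,"yaw":0}]'
python3 - <<'E'
from h import *
s=camera("scene");t=camera("top")
crop("scene",s,350,220,80,60,10,"g5.png")
crop("top",t,200,255,80,60,10,"g6.png")
plan(.4768,.2145,.105,6)
E
```

```text
t: 10.42
position: [0.4758, 0.2123, 0.1067]
ee_rot: [0.999, 0.051, 0.0, -0.0]
force: [-0.3, 0.2, -1.5]
grip_width: 0.155
t 10.52 pos [0.4756 0.212  0.1063] ang 5.84 tilt [-0.0002  0.0001] F [-0.2 -0.9 -1.1] w 0.148
tx 0.0029 ty -0.0048 tz 0.0027 yaw -0.0037
```

View pics/g5.png

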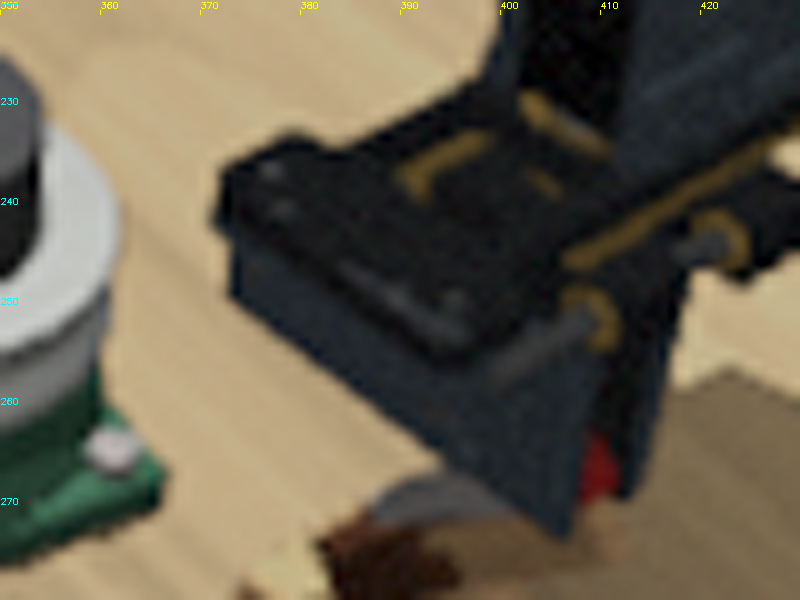

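View pics/g6.png

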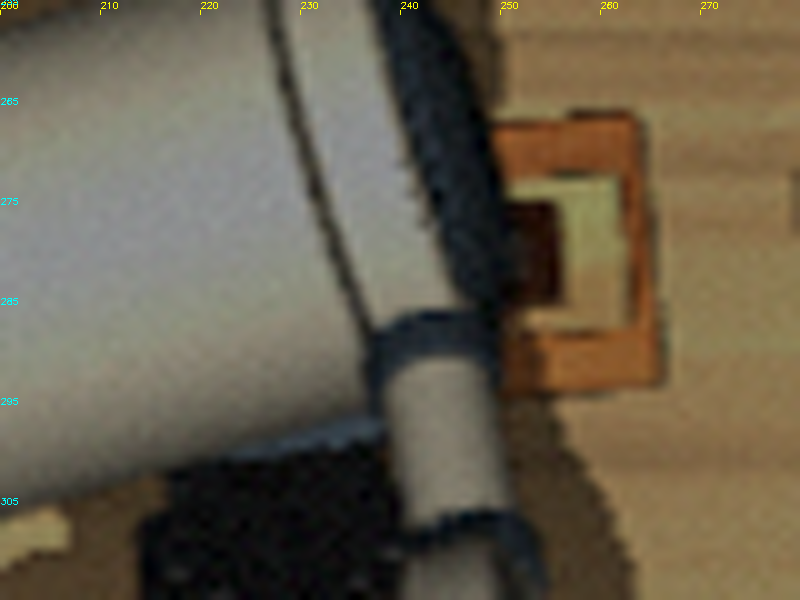

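```bash
python3 -m jog '[{"tx":0,"ty":0,"tz":0.004,"yaw":0},{"tx":0,"ty":0,"tz":0.008,"yaw":0},{"tx":0,"ty":0,"tz":0.008,"yaw":0}]' -1 4
python3 -m jog '[{"tx":0,"ty":0,"tz":0.004,"yaw":0},{"tx":0,"ty":0,"tz":0.006,"yaw":0},{"tx":0,"ty":0,"tz":0.006,"yaw":0}]' -1 3
python3 -m jog '[{"tx":0,"ty":0,"tz":0,"yaw":0},{"tx":0,"ty":0,"tz":0,"yaw":0},{"tx":0,"ty":0,"tz":0,"yaw":0},{"tx":0,"ty":0,"tz":0,"yaw":0}]' -0.2
python3 -m jog '[{"tx":0,"ty":0,"tz":-0.08,"yaw":0},{"tx":0,"ty":0,"tz":-0.16,"yaw":0},{"tx":0,"ty":-0.08,"tz":-0.24,"yaw":0},{"tx":0,"ty":-0.16,"tz":-0.3,"yaw":0},{"tx":0,"ty":-0.24,"tz":-0.3,"yaw":0},{"tx":0,"ty":-0.24,"tz":-0.3,"yaw":0}]'
python3 - <<'E'
from h import *
s=camera("scene");t=camera("top")
np.save("s2.npy",s);np.save("t2.npy",t)
p=[.479,.187,np.radians(-84.1),.082]
a=draw(t,"top",215,262,50,35,12,None,key_polys(p,45))
b=draw(s,"scene",370,250,50,35,12,None,[])
cv2.imwrite("pics/g7.png",np.vstack([a,b])[:600,:,::-1])
E
```

```text
t: 10.77
position: [0.4758, 0.2117, 0.1021]
ee_rot: [0.999, 0.051, -0.0, 0.0]
force: [0.5, -0.3, -0.7]
grip_width: 0.151
t: 11.02
position: [0.4758, 0.2118, 0.0992]
ee_rot: [0.999, 0.051, -0.0, 0.0]
force: [0.6, -1.0, -1.0]
grip_width: 0.149
t: 11.35
position: [0.4757, 0.2119, 0.0994]
ee_rot: [0.999, 0.051, -0.0, -0.0]
force: [-0.1, 0.4, -0.5]
grip_width: 0.393
t: 11.85
position: [0.4638, 0.3353, 0.2521]
ee_rot: [0.999, 0.051, 0.002, -0.001]
force: [-1.3, 0.3, -0.4]
grip_width: 0.399
```

View pics/g7.png

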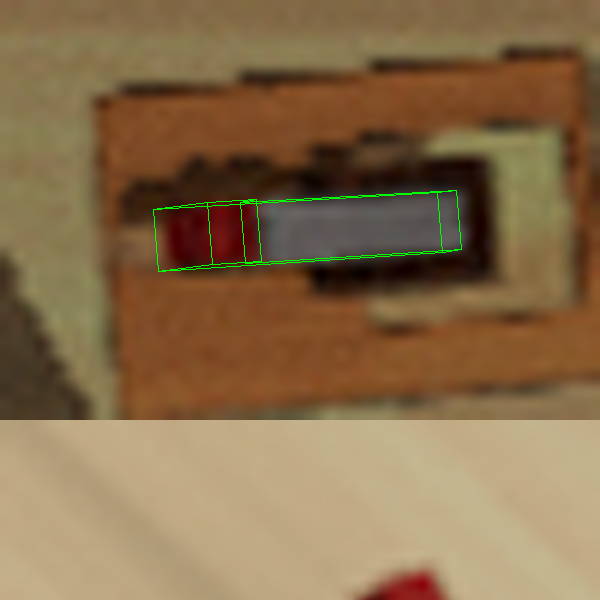

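Run:
```python
from h import *
from scipy.optimize import least_squares
s=np.load("s2.npy");t=np.load("t2.npy")
p=[.480,.1855,np.radians(-84.5),.082]
a=draw(t,"top",215,262,50,35,12,None,[])
b=draw(s,"scene",370,250,50,35,12,None,[])
c=draw(s,"scene",370,250,50,35,12,None,key_polys(p,45))
cv2.imwrite("pics/g8.png",cv2.resize(np.vstack([a,b,c])[:,:,::-1],None,fx=.47,fy=.47)); cv2.imwrite("pics/g9.png",b[:,:,::-1])
```

```text
(no output)
```

View pics/g8.png

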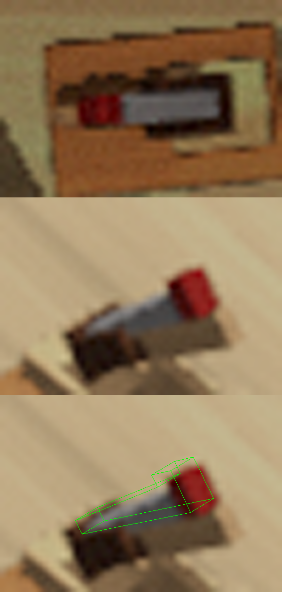

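View pics/g9.png

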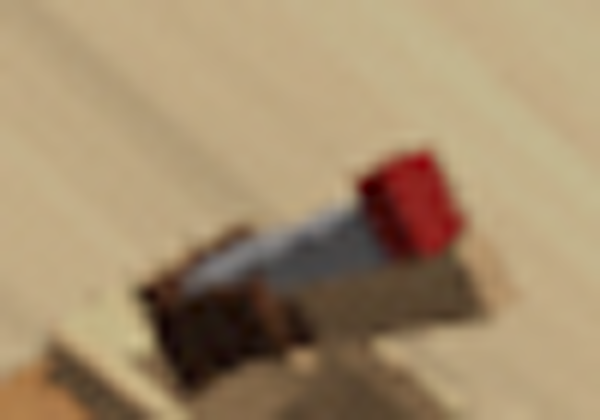

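```bash
python3 - <<'E'
from h import *
plan(.4774,.2075,.102,6)
E
python3 -m jog '[{"tx":0,"ty":0.08,"tz":0.04,"yaw":0},{"tx":0.001,"ty":0.16,"tz":0.08,"yaw":0},{"tx":0.001,"ty":0.24,"tz":0.13,"yaw":0},{"tx":0.001,"ty":0.258,"tz":0.2,"yaw":0},{"tx":0.001,"ty":0.258,"tz":0.27,"yaw":0},{"tx":0.001,"ty":0.258,"tz":0.298,"yaw":0},{"tx":0.001,"ty":0.258,"tz":0.298,"yaw":0},{"tx":0.001,"ty":0.258,"tz":0.298,"yaw":0}]'
python3 - <<'E'
from h import *
s=camera("scene")
crop("scene",s,350,220,80,60,10,"h1.png")
plan(.4774,.2075,.102,6)
E
```

```text
t 11.95 pos [0.4634 0.3343 0.2504] ang 5.99 tilt [ 0.0019 -0.0015] F [ 1.   0.1 -0.6] w 0.398
tx 0.0008 ty 0.2556 tz 0.2965 yaw -0.0003
t: 12.62
position: [0.4768, 0.2024, 0.1002]
ee_rot: [0.999, 0.051, -0.001, 0.0]
force: [-0.2, -0.7, 0.1]
grip_width: 0.402
t 12.67 pos [0.4775 0.2029 0.1011] ang 5.81 tilt [ 0.0004 -0.    ] F [-0.3 -0.1  1.5] w 0.399
tx 0.0006 ty -0.0091 tz -0.0017 yaw -0.0041
```

View pics/h1.png

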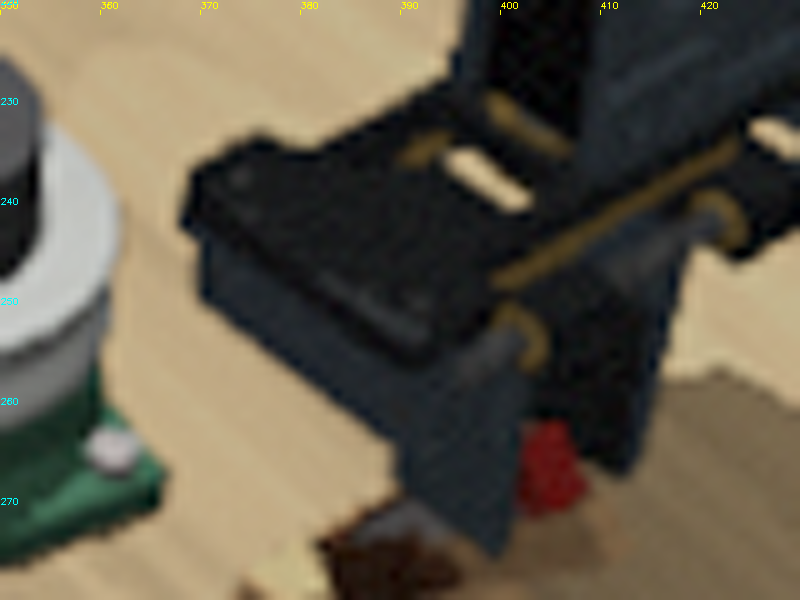

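```bash
python3 -m jog '[{"tx":0.0,"ty":-0.011,"tz":-0.002,"yaw":-0.004},{"tx":0.0,"ty":-0.011,"tz":-0.002,"yaw":-0.004}]'
python3 -m jog '[{"tx":0,"ty":0,"tz":0,"yaw":0},{"tx":0,"ty":0,"tz":0,"yaw":0},{"tx":0,"ty":0,"tz":0,"yaw":0},{"tx":0,"ty":0,"tz":0,"yaw":0},{"tx":0,"ty":0,"tz":0,"yaw":0}]' -1 4
python3 - <<'E'
from h import *
plan(.4774,.2075,.102,6)
E
```

```text
t: 12.83
position: [0.4774, 0.2096, 0.1029]
ee_rot: [0.999, 0.053, 0.001, -0.0]
force: [-0.4, 0.2, 1.4]
grip_width: 0.401
t: 13.25
position: [0.4767, 0.2086, 0.1016]
ee_rot: [0.999, 0.052, 0.0, -0.0]
force: [-1.3, 0.4, 4.9]
grip_width: 0.152
t 13.25 pos [0.4767 0.2086 0.1016] ang 6.00 tilt [ 0.0002 -0.0001] F [-1.3  0.4  4.9] w 0.152
tx 0.0012 ty 0.0023 tz -0.0007 yaw -0.0001
```

```bash
python3 -m jog '[{"tx":0,"ty":0.011,"tz":-0.008,"yaw":0},{"tx":0,"ty":0.022,"tz":-0.014,"yaw":0},{"tx":0,"ty":0.034,"tz":-0.019,"yaw":0},{"tx":0,"ty":0.034,"tz":-0.019,"yaw":0}]'
python3 - <<'E'
from h import *
s=camera("scene")
crop("scene",s,350,220,80,60,10,"h2.png")
plan(.4774,.2075,.102,6)
E
```

```text
t: 13.58
position: [0.4788, 0.1905, 0.1116]
ee_rot: [0.999, 0.052, 0.0, -0.0]
force: [-1.2, 1.7, 3.0]
grip_width: 0.155
t 13.63 pos [0.4788 0.1909 0.1114] ang 5.94 tilt [ 0.0007 -0.0001] F [-0.6  1.8  3.7] w 0.155
tx 0.0007 ty -0.0333 tz 0.0188 yaw -0.0013
```

View pics/h2.png

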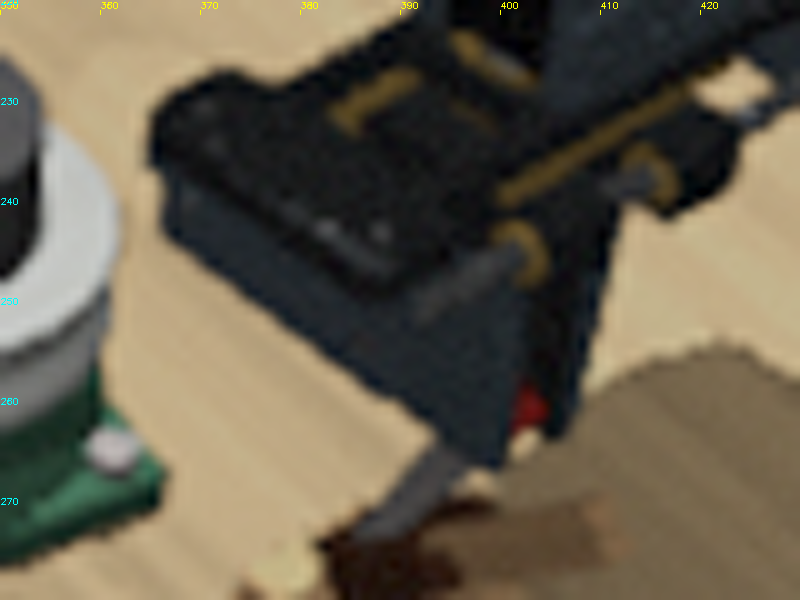

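Key is rotating about its tip in the notch (blade steeper, tip at about (385,273)). Continue the arc.

```bash
python3 -m jog '[{"tx":0.001,"ty":0.012,"tz":-0.005,"yaw":0},{"tx":0.001,"ty":0.025,"tz":-0.009,"yaw":0},{"tx":0.001,"ty":0.037,"tz":-0.012,"yaw":0},{"tx":0.001,"ty":0.037,"tz":-0.012,"yaw":0}]'
python3 -m jog '[{"tx":0,"ty":0.012,"tz":-0.002,"yaw":0},{"tx":0,"ty":0.024,"tz":-0.003,"yaw":0},{"tx":0,"ty":0.036,"tz":-0.003,"yaw":0},{"tx":0,"ty":0.036,"tz":-0.003,"yaw":0}]'
python3 - <<'E'
from h import *
s=camera("scene")
crop("scene",s,350,220,80,60,10,"h3.png")
plan(.4774,.2075,.102,6)
E
```

```text
t: 13.97
position: [0.481, 0.1721, 0.1171]
ee_rot: [0.999, 0.052, -0.0, 0.0]
force: [-1.2, 1.3, 0.8]
grip_width: 0.155
t: 14.3
position: [0.4828, 0.1543, 0.1184]
ee_rot: [0.999, 0.052, -0.0, 0.0]
force: [0.7, 0.3, -0.9]
grip_width: 0.148
t 14.35 pos [0.4827 0.1547 0.1183] ang 5.95 tilt [-0.0002  0.0002] F [-0.4  0.1 -0.7] w 0.154
tx 0.0004 ty -0.1062 tz 0.0326 yaw -0.0010
```

View pics/h3.png

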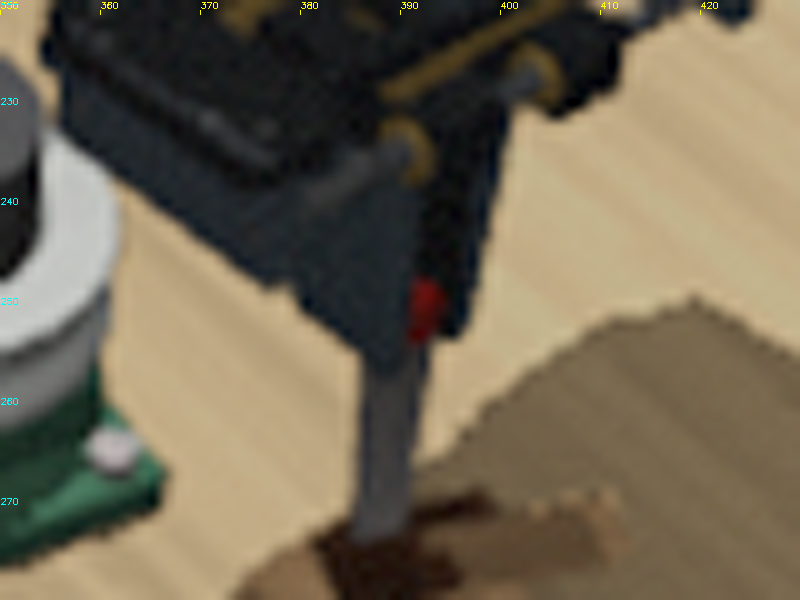

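```bash
python3 -m jog '[{"tx":0,"ty":0,"tz":0,"yaw":0},{"tx":0,"ty":0,"tz":0,"yaw":0}]' -1 12
python3 -m jog '[{"tx":0,"ty":0,"tz":-0.05,"yaw":0},{"tx":0,"ty":0,"tz":-0.12,"yaw":0},{"tx":0,"ty":0,"tz":-0.18,"yaw":0},{"tx":0,"ty":0,"tz":-0.2,"yaw":0},{"tx":0,"ty":0,"tz":-0.2,"yaw":0}]'
python3 - <<'E'
from h import *
s=camera("scene");t=camera("top")
np.save("s3.npy",s)
p=sensors.get_obs()["position"]
# vertical-key prediction: head mid ~8mm above TCP; mid 35 below
mid=[p[0],p[1],0,p[2]+.008-.035]
q=[mid[0]+.0,mid[1]+.004,np.radians(-84),mid[3]]
a=draw(s,"scene",345,170,70,70,8,None,[])
b=draw(s,"scene",345,170,70,70,8,None,key_polys(q,90))
cv2.imwrite("pics/h4.png",cv2.resize(np.hstack([a,b]),None,fx=.7,fy=.7)[:,:,::-1])
plan(.53,.01,.2,-4.4)
E
```

```text
t: 14.52
position: [0.4827, 0.1554, 0.1183]
ee_rot: [0.999, 0.052, -0.0, 0.0]
force: [0.5, -1.2, -1.0]
grip_width: 0.149
t: 14.93
position: [0.4841, 0.1559, 0.221]
ee_rot: [0.999, 0.053, 0.002, -0.0]
force: [0.8, 0.5, -2.1]
grip_width: 0.148
t 15.03 pos [0.4824 0.1555 0.2179] ang 6.01 tilt [-0.0001  0.    ] F [-0.5 -0.2 -1.6] w 0.155
tx 0.0641 ty 0.2993 tz 0.0359 yaw 0.2314
```

View pics/h4.png

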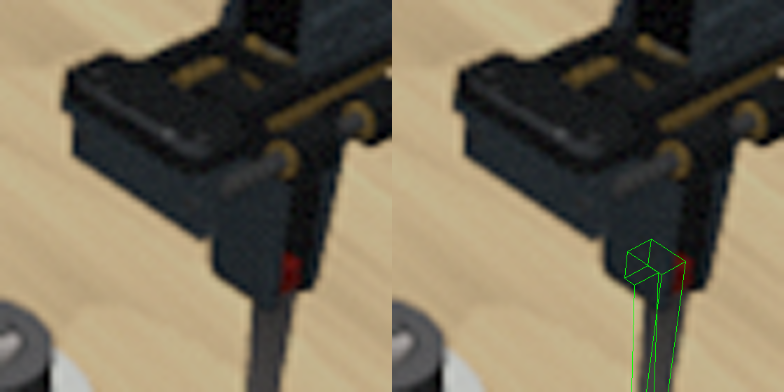

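```bash
cat > v.py <<'E'
from h import *
import sys
s=np.load(sys.argv[1]);out=sys.argv[2]
x0,y0=int(sys.argv[3]),int(sys.argv[4]);ang=float(sys.argv[5]);dy=float(sys.argv[6]);dh=float(sys.argv[7]);yaw=float(sys.argv[8])
p=sensors.get_obs()["position"]
q=[p[0],p[1]+dy,np.radians(yaw),p[2]+dh]
a=draw(s,"scene",x0,y0,40,50,12,None,[])
b=draw(s,"scene",x0,y0,40,50,12,None,key_polys(q,ang))
cv2.imwrite("pics/"+out,cv2.resize(np.hstack([a,b]),None,fx=.8,fy=.8)[:,:,::-1])
E
python3 v.py s3.npy h5.png 370 205 90 0.009 -0.029 -84
```

```text
(no output)
```

View pics/h5.png

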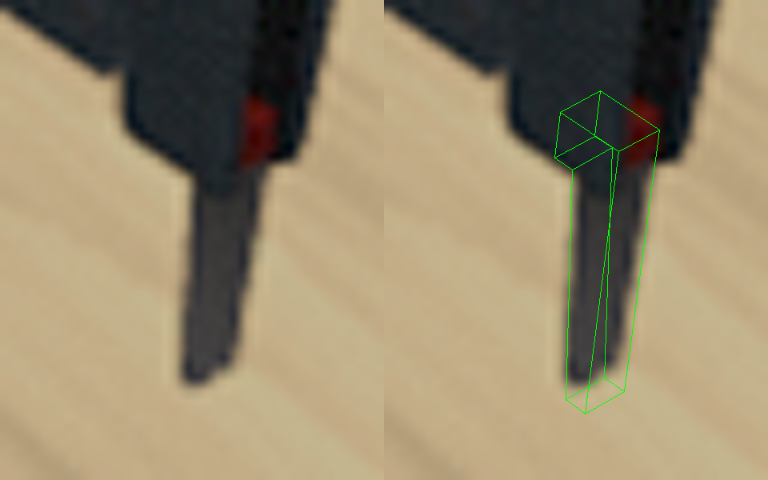

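```bash
python3 v.py s3.npy h6.png 370 205 87 0.0075 -0.0225 -84; python3 v.py s3.npy h7.png 370 205 90 0.0055 -0.0225 -84
```

```text
(no output)
```

View pics/h6.png

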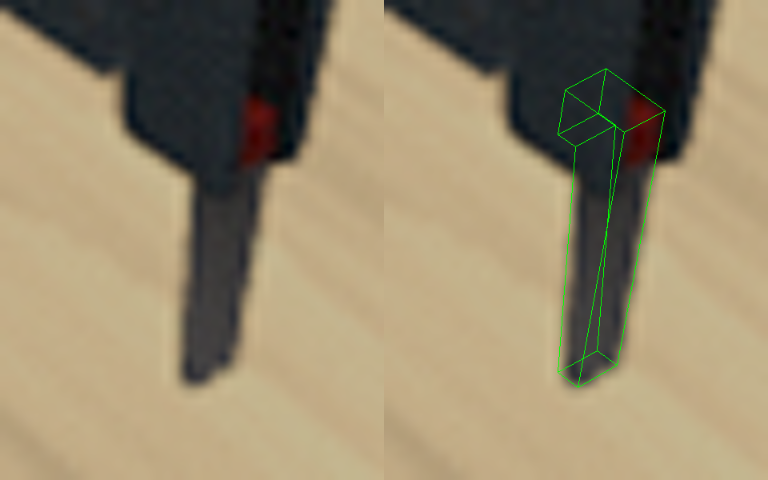

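View pics/h7.png

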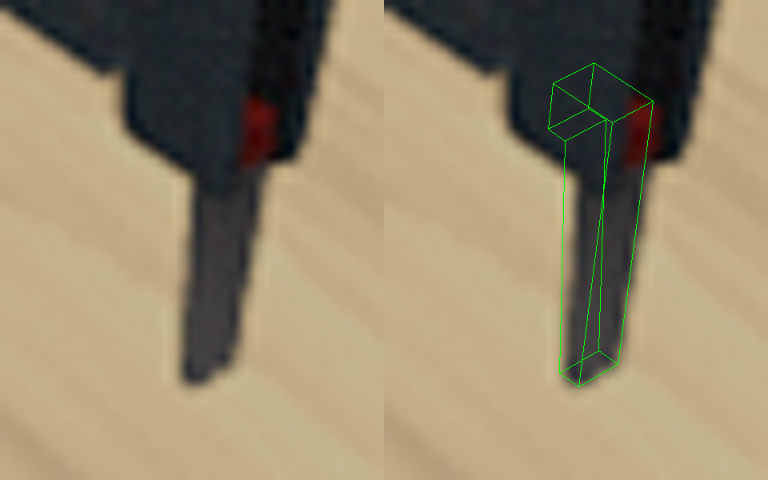

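```bash
cat > kw.py <<'E'
from h import *
import sys
X,Y,sx,sy=map(float,sys.argv[1:5])
s=np.load("s.npy");t=np.load("t.npy")
def kp(X,Y,yaw=-94.4):
    a=np.radians(yaw);ex=np.array([np.cos(a),np.sin(a),0]);ey=np.array([-np.sin(a),np.cos(a),0]);o=np.array([X,Y,.115])
    f=lambda x,y,z=0:o+1e-3*(x*ex+y*ey)+[0,0,z*1e-3]
    return [np.array([f(-5.6,-8.5),f(5.5,-8.5),f(5.5,8.5),f(-5.6,8.5),f(-5.6,-8.5)])]
a=draw(t,"top",280,245,45,35,14,None,kp(X,Y))
b=draw(s,"scene",318,218,45,25,14,None,kp(X+sx,Y+sy))
cv2.imwrite("pics/"+sys.argv[5],cv2.resize(np.vstack([a,b]),None,fx=.7,fy=.7)[:,:,::-1])
E
python3 kw.py .5312 .0076 0 0 k1.png;  python3 kw.py .5312 .0076 0 .003 k2.png
```

```text
(no output)
```

View pics/k1.png

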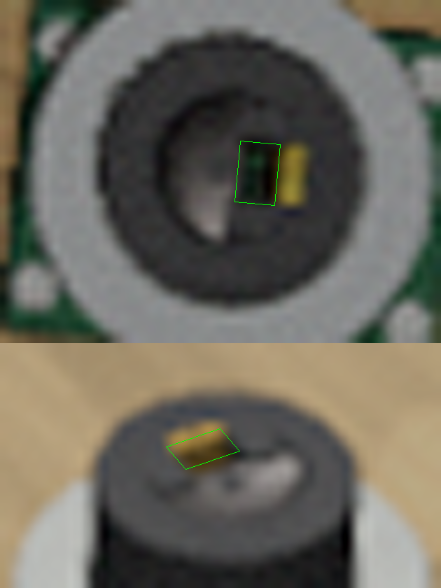

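View pics/k2.png

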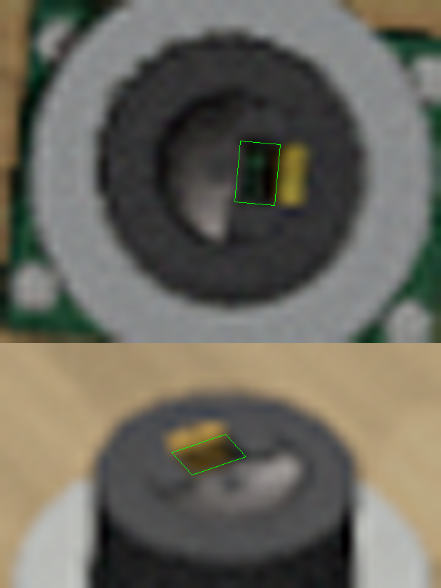

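```bash
python3 - <<'E'
from h import *
plan(.5306,.001,.2,-4.4)
E
python3 -m jog '[{"tx":0.02,"ty":0.08,"tz":0,"yaw":0.1},{"tx":0.04,"ty":0.16,"tz":0,"yaw":0.2},{"tx":0.064,"ty":0.24,"tz":0.01,"yaw":0.231},{"tx":0.064,"ty":0.31,"tz":0.03,"yaw":0.231},{"tx":0.063,"ty":0.317,"tz":0.036,"yaw":0.231},{"tx":0.063,"ty":0.317,"tz":0.036,"yaw":0.231},{"tx":0.063,"ty":0.317,"tz":0.036,"yaw":0.231}]'
python3 - <<'E'
from h import *
plan(.5306,.001,.2,-4.4)
s=camera("scene");np.save("s4.npy",s)
E
python3 v.py s4.npy l1.png 318 195 87 0.0075 -0.0225 -94.4
```

```text
t 15.03 pos [0.4824 0.1555 0.2179] ang 6.01 tilt [-0.0001  0.    ] F [-0.5 -0.2 -1.6] w 0.155
tx 0.0634 ty 0.3173 tz 0.0359 yaw 0.2314
t: 15.62
position: [0.5297, 0.0013, 0.1991]
ee_rot: [0.999, -0.039, -0.001, -0.0]
force: [0.7, -0.3, -0.3]
grip_width: 0.157
t 15.62 pos [0.5297 0.0013 0.1991] ang -4.44 tilt [-0.0029 -0.0004] F [ 0.7 -0.3 -0.3] w 0.157
tx 0.0019 ty 0.0005 tz -0.0019 yaw -0.0010
```

View pics/l1.png

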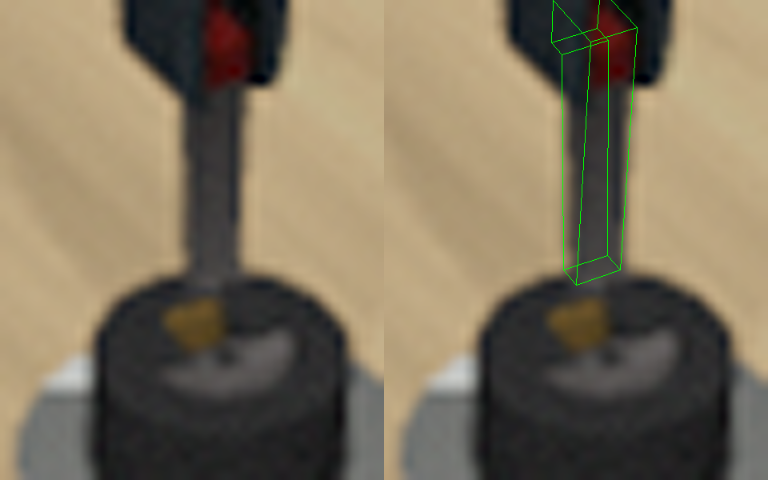

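```bash
python3 -m jog '[{"tx":0.002,"ty":0,"tz":0.01,"yaw":0},{"tx":0.002,"ty":0,"tz":0.01,"yaw":0},{"tx":0.002,"ty":0,"tz":0.01,"yaw":0}]'
python3 - <<'E'
from h import *
s=camera("scene");np.save("s4.npy",s)
s=camera("scene");np.save("s4.npy",s)
plan(.5306,.001,.2,-4.4)
E
python3 v.py s4.npy l2.png 318 195 88 0.008 -0.0225 -94.4; python3 v.py s4.npy l3.png 318 195 90 0.007 -0.0225 -94.4
```

```text
t: 15.92
position: [0.5314, 0.0018, 0.1952]
ee_rot: [0.999, -0.038, -0.0, -0.0]
force: [-0.7, 0.6, -1.7]
grip_width: 0.155
t 16.02 pos [0.5316 0.0015 0.1955] ang -4.35 tilt [ 0.0001 -0.0001] F [ 0.6 -0.9 -0.7] w 0.155
tx -0.0019 ty 0.0012 tz -0.0090 yaw 0.0012
```

View pics/l2.png

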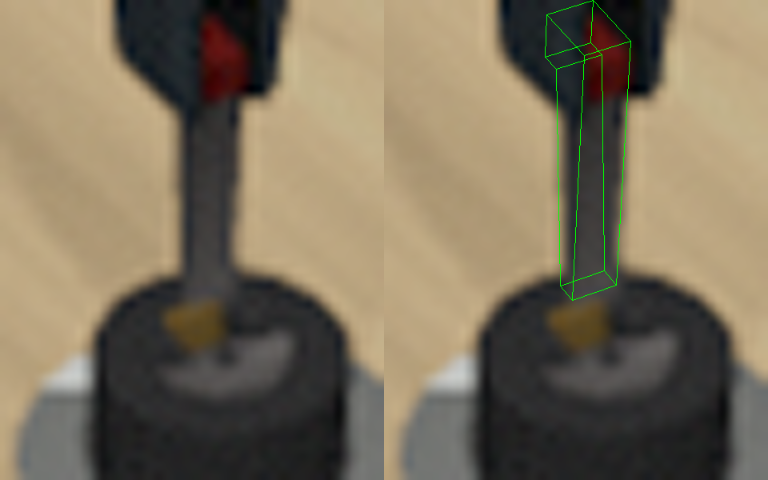

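View pics/l3.png

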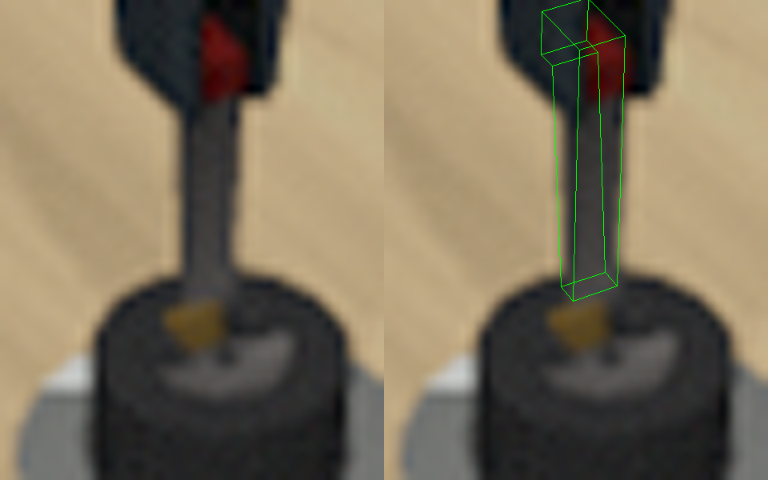

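```bash
python3 -m jog '[{"tx":-0.002,"ty":0,"tz":0.01,"yaw":0},{"tx":-0.002,"ty":0,"tz":0.022,"yaw":0},{"tx":-0.002,"ty":0,"tz":0.022,"yaw":0}]' -1 8
python3 -m jog '[{"tx":0,"ty":0,"tz":0.006,"yaw":0},{"tx":0,"ty":0,"tz":0.012,"yaw":0},{"tx":0,"ty":0,"tz":0.012,"yaw":0}]'
python3 - <<'E'
from h import *
s=camera("scene");np.save("s4.npy",s)
plan(.5306,.001,.2,-4.4)
E
python3 v.py s4.npy l4.png 318 195 88 0.0085 -0.0225 -94.4
```

```text
t: 16.27
position: [0.5299, 0.0011, 0.1832]
ee_rot: [0.999, -0.038, -0.001, -0.0]
force: [0.2, 0.4, -2.3]
grip_width: 0.152
t: 16.52
position: [0.5304, 0.001, 0.1778]
ee_rot: [0.999, -0.038, -0.0, -0.0]
force: [-0.6, 0.6, -1.7]
grip_width: 0.151
t 16.57 pos [0.5305 0.001  0.1781] ang -4.40 tilt [-0.0005 -0.    ] F [-0.  -0.2 -1.4] w 0.149
tx 0.0002 ty -0.0001 tz -0.0438 yaw -0.0000
```

View pics/l4.png

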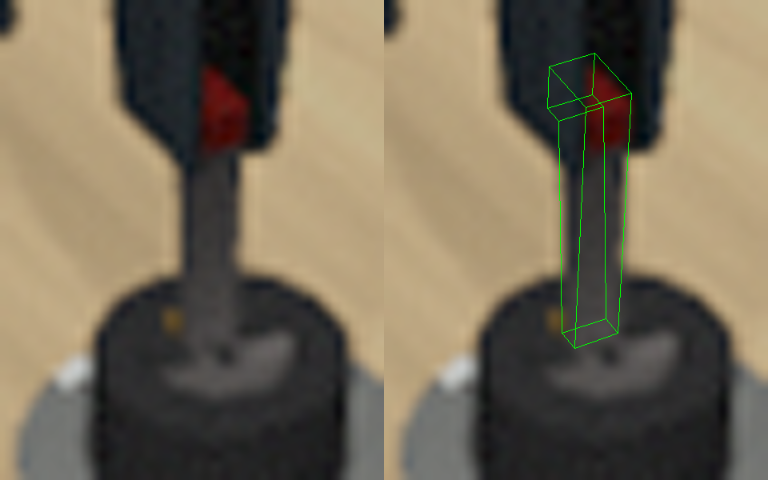

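```bash
python3 -m jog '[{"tx":0,"ty":0,"tz":0.004,"yaw":0},{"tx":0,"ty":0,"tz":0.008,"yaw":0},{"tx":0,"ty":0,"tz":0.008,"yaw":0}]'
python3 -m jog '[{"tx":0,"ty":0,"tz":0.004,"yaw":0},{"tx":0,"ty":0,"tz":0.008,"yaw":0},{"tx":0,"ty":0,"tz":0.008,"yaw":0}]'
python3 - <<'E'
from h import *
s=camera("scene");np.save("s4.npy",s)
plan(.5306,.001,.2,-4.4)
E
python3 v.py s4.npy l5.png 318 200 88 0.0085 -0.0225 -94.4
```

```text
t: 16.82
position: [0.5305, 0.001, 0.1741]
ee_rot: [0.999, -0.038, -0.0, -0.0]
force: [0.1, -0.2, -1.7]
grip_width: 0.152
t: 17.07
position: [0.5304, 0.001, 0.17]
ee_rot: [0.999, -0.038, -0.0, -0.0]
force: [0.5, 0.1, -0.9]
grip_width: 0.156
t 17.12 pos [0.5305 0.001  0.1702] ang -4.40 tilt [-0.0004 -0.    ] F [-0.3 -0.8 -1. ] w 0.153
tx 0.0002 ty -0.0000 tz -0.0596 yaw -0.0000
```

View pics/l5.png

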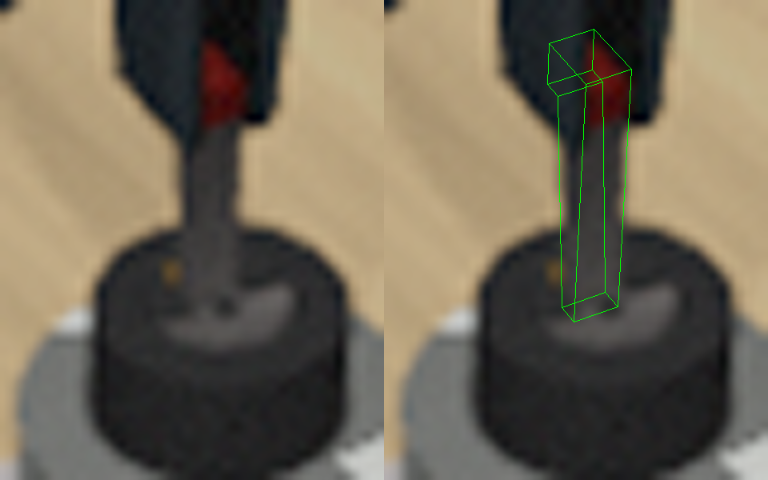

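```bash
python3 -m jog '[{"tx":0,"ty":0,"tz":0.006,"yaw":0},{"tx":0,"ty":0,"tz":0.012,"yaw":0},{"tx":0,"ty":0,"tz":0.016,"yaw":0},{"tx":0,"ty":0,"tz":0.016,"yaw":0}]'
python3 -m jog '[{"tx":0,"ty":0,"tz":0.005,"yaw":0},{"tx":0,"ty":0,"tz":0.01,"yaw":0},{"tx":0,"ty":0,"tz":0.014,"yaw":0},{"tx":0,"ty":0,"tz":0.014,"yaw":0}]'
python3 - <<'E'
from h import *
s=camera("scene");np.save("s4.npy",s)
plan(.5306,.001,.2,-4.4)
E
python3 v.py s4.npy l6.png 318 205 88 0.0085 -0.0225 -94.4
```

```text
t: 17.45
position: [0.5303, 0.001, 0.1619]
ee_rot: [0.999, -0.038, -0.0, -0.0]
force: [-0.6, 0.1, -1.7]
grip_width: 0.148
t: 17.78
position: [0.5304, 0.0009, 0.155]
ee_rot: [0.999, -0.038, -0.0, 0.0]
force: [-0.1, -0.1, -1.4]
grip_width: 0.152
t 17.83 pos [0.5305 0.001  0.1552] ang -4.39 tilt [-0.0004  0.0001] F [-0.4 -1.1 -0.9] w 0.154
tx 0.0002 ty -0.0001 tz -0.0896 yaw 0.0002
```

View pics/l6.png

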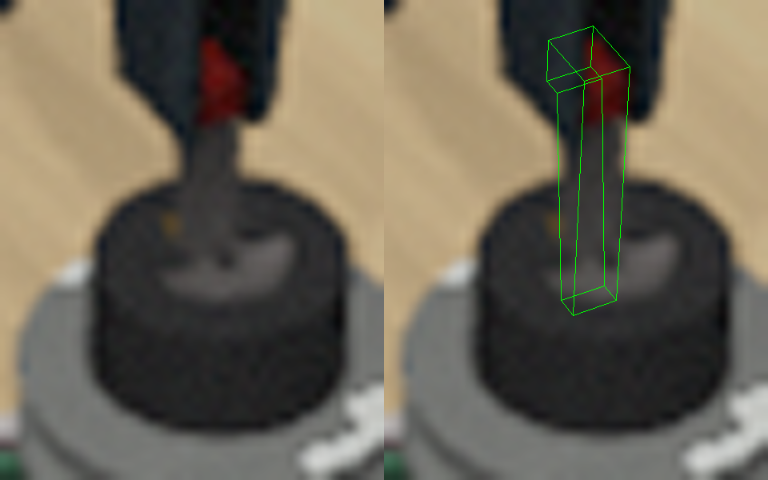

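```bash
python3 -m jog '[{"tx":0,"ty":0,"tz":0.005,"yaw":0},{"tx":0,"ty":0,"tz":0.01,"yaw":0},{"tx":0,"ty":0,"tz":0.014,"yaw":0},{"tx":0,"ty":0,"tz":0.014,"yaw":0}]' -1 5
python3 -m jog '[{"tx":0,"ty":0,"tz":0.004,"yaw":0},{"tx":0,"ty":0,"tz":0.008,"yaw":0},{"tx":0,"ty":0,"tz":0.008,"yaw":0}]'
python3 -m jog '[{"tx":0,"ty":0,"tz":0.004,"yaw":0},{"tx":0,"ty":0,"tz":0.008,"yaw":0},{"tx":0,"ty":0,"tz":0.008,"yaw":0}]'
```

```text
t: 18.17
position: [0.5307, 0.0008, 0.1482]
ee_rot: [0.999, -0.038, 0.0, 0.0]
force: [0.7, -2.1, -2.1]
grip_width: 0.154
t: 18.42
position: [0.5308, 0.0008, 0.1444]
ee_rot: [0.999, -0.038, 0.0, 0.0]
force: [1.0, -3.0, -0.8]
grip_width: 0.157
t: 18.67
position: [0.5309, 0.0009, 0.1404]
ee_rot: [0.999, -0.038, 0.0, 0.0]
force: [1.1, -3.9, -1.2]
grip_width: 0.151
```

```bash
python3 -m jog '[{"tx":0,"ty":0.002,"tz":0,"yaw":0},{"tx":0,"ty":0.002,"tz":0,"yaw":0}]' -1 3
python3 -m jog '[{"tx":0,"ty":0,"tz":0,"yaw":0},{"tx":0,"ty":0,"tz":0,"yaw":0},{"tx":0,"ty":0,"tz":0,"yaw":0},{"tx":0,"ty":0,"tz":0,"yaw":0}]' -0.2
python3 -m jog '[{"tx":0,"ty":0,"tz":-0.06,"yaw":0},{"tx":0,"ty":0,"tz":-0.12,"yaw":0},{"tx":0,"ty":0,"tz":-0.18,"yaw":0},{"tx":0,"ty":0,"tz":-0.2,"yaw":0},{"tx":0,"ty":0,"tz":-0.2,"yaw":0}]'
python3 - <<'E'
from h import *
s=camera("scene");np.save("s5.npy",s);t=camera("top")
plan(.5306,.001,.2,-4.4)
a=draw(s,"scene",300,190,80,60,10,"m1.png",[])
E
```

```text
t: 18.83
position: [0.5306, 0.0003, 0.1404]
ee_rot: [0.999, -0.038, 0.0, -0.0]
force: [1.7, 1.0, -0.6]
grip_width: 0.148
t: 19.17
position: [0.5304, 0.0, 0.1404]
ee_rot: [0.999, -0.038, -0.0, 0.0]
force: [0.8, 0.2, 0.1]
grip_width: 0.393
t: 19.58
position: [0.5319, -0.0001, 0.2431]
ee_rot: [0.999, -0.038, 0.002, 0.0]
force: [0.7, -0.8, 0.4]
grip_width: 0.403
t 19.68 pos [0.5303 0.     0.24  ] ang -4.40 tilt [-0.0001  0.    ] F [-0.8  0.7  0.1] w 0.4
tx 0.0005 ty -0.0020 tz 0.0800 yaw 0.0001
```

View pics/m1.png

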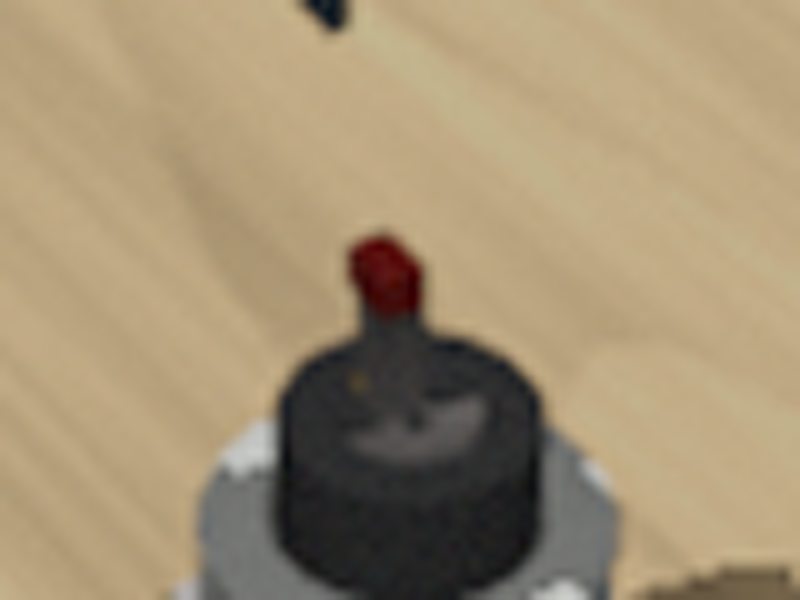

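Run:
```python
from h import *
s=np.load("s5.npy")
for d in(39,43,47):
    z=.115-d*1e-3+.042
    q=[.5312,.0085+.0004,np.radians(-94.4),z]
    a=draw(s,"scene",320,205,40,30,16,f"m2_{d}.png",key_polys(q,90))
```

View pics/m2_43.png

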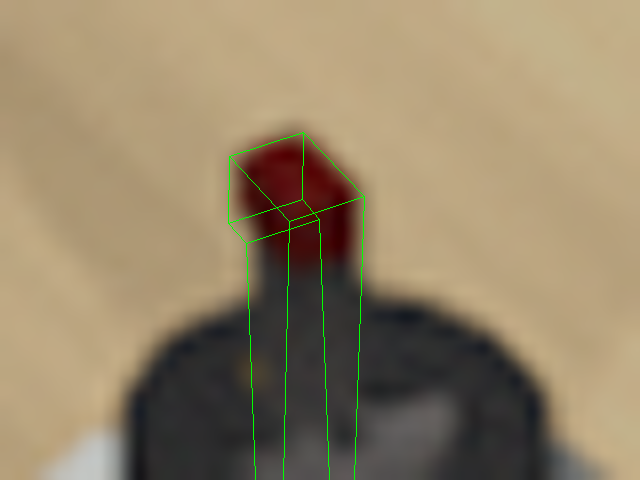

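```bash
python3 - <<'E'
from h import *
plan(.5308,.006,.172,-4.4)
E
python3 -m jog '[{"tx":0,"ty":-0.012,"tz":0,"yaw":0},{"tx":0,"ty":-0.012,"tz":0,"yaw":0},{"tx":0,"ty":-0.012,"tz":0,"yaw":0},{"tx":0,"ty":-0.012,"tz":0,"yaw":0},{"tx":0,"ty":-0.012,"tz":0,"yaw":0},{"tx":0,"ty":-0.012,"tz":0,"yaw":0}]' -1 15
python3 -m jog '[{"tx":0.001,"ty":0,"tz":0.05,"yaw":0},{"tx":0.001,"ty":0,"tz":0.1,"yaw":0},{"tx":0.001,"ty":0,"tz":0.134,"yaw":0},{"tx":0.001,"ty":0,"tz":0.134,"yaw":0},{"tx":0.001,"ty":0,"tz":0.134,"yaw":0}]'
python3 - <<'E'
from h import *
plan(.5308,.006,.172,-4.4)
s=camera("scene");draw(s,"scene",300,190,80,60,10,"n1.png",[])
E
```

```text
t 19.68 pos [0.5303 0.     0.24  ] ang -4.40 tilt [-0.0001  0.    ] F [-0.8  0.7  0.1] w 0.4
tx 0.0001 ty -0.0120 tz 0.1360 yaw 0.0001
t: 20.18
position: [0.5309, 0.006, 0.2402]
ee_rot: [0.999, -0.038, -0.0, -0.0]
force: [0.6, 0.4, 0.8]
grip_width: 0.014
t: 20.6
position: [0.5312, 0.0059, 0.1732]
ee_rot: [0.999, -0.038, -0.001, -0.0]
force: [0.7, -0.4, 0.6]
grip_width: 0.003
t 20.60 pos [0.5312 0.0059 0.1732] ang -4.40 tilt [-0.0016  0.    ] F [ 0.7 -0.4  0.6] w 0.003
tx -0.0007 ty -0.0001 tz 0.0025 yaw -0.0001
```

View pics/n1.png

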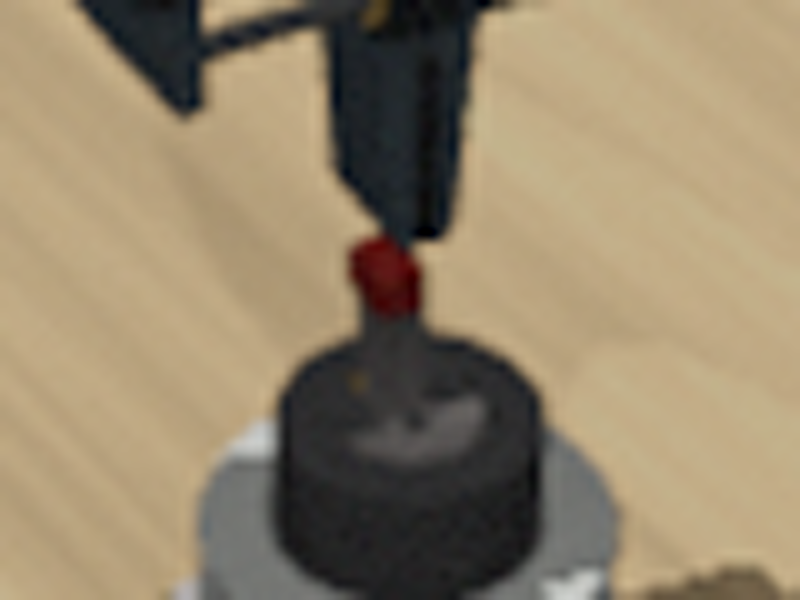

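```bash
for i in 1; do python3 -m jog '[{"tx":0,"ty":0,"tz":0.008,"yaw":0},{"tx":0,"ty":0,"tz":0.016,"yaw":0},{"tx":0,"ty":0,"tz":0.02,"yaw":0},{"tx":0,"ty":0,"tz":0.02,"yaw":0}]'; done
python3 -m jog '[{"tx":0,"ty":0,"tz":0.004,"yaw":0},{"tx":0,"ty":0,"tz":0.008,"yaw":0},{"tx":0,"ty":0,"tz":0.008,"yaw":0}]'
python3 -m jog '[{"tx":0,"ty":0,"tz":0.004,"yaw":0},{"tx":0,"ty":0,"tz":0.008,"yaw":0},{"tx":0,"ty":0,"tz":0.008,"yaw":0}]'
```

```text
t: 20.98
position: [0.5314, 0.0059, 0.1633]
ee_rot: [0.999, -0.038, -0.0, 0.0]
force: [-0.4, 0.6, 0.2]
grip_width: 0.008
t: 21.23
position: [0.5314, 0.006, 0.1591]
ee_rot: [0.999, -0.038, -0.0, -0.0]
force: [-0.4, 0.1, -0.1]
grip_width: 0.003
t: 21.48
position: [0.5318, 0.0059, 0.1554]
ee_rot: [0.999, -0.038, 0.0, 0.0]
force: [-0.0, 0.4, 0.3]
grip_width: 0.004
```

```bash
python3 -m jog '[{"tx":0,"ty":0,"tz":0.003,"yaw":0},{"tx":0,"ty":0,"tz":0.006,"yaw":0},{"tx":0,"ty":0,"tz":0.006,"yaw":0}]'
python3 -m jog '[{"tx":0,"ty":0,"tz":0.003,"yaw":0},{"tx":0,"ty":0,"tz":0.006,"yaw":0},{"tx":0,"ty":0,"tz":0.006,"yaw":0}]'
python3 - <<'E'
from h import *
plan(.5308,.006,.172,-4.4)
s=camera("scene");draw(s,"scene",300,190,80,60,10,"n2.png",[])
E
```

```text
t: 21.73
position: [0.532, 0.0059, 0.1527]
ee_rot: [0.999, -0.038, 0.001, 0.0]
force: [1.0, 0.3, 3.3]
grip_width: 0.005
t: 21.98
position: [0.5323, 0.0059, 0.15]
ee_rot: [0.999, -0.038, 0.001, 0.0]
force: [2.3, 0.6, 7.8]
grip_width: 0.003
t 21.98 pos [0.5323 0.0059 0.15  ] ang -4.39 tilt [0.002  0.0001] F [2.3 0.6 7.8] w 0.003
tx -0.0029 ty -0.0000 tz -0.0441 yaw 0.0001
```

View pics/n2.png

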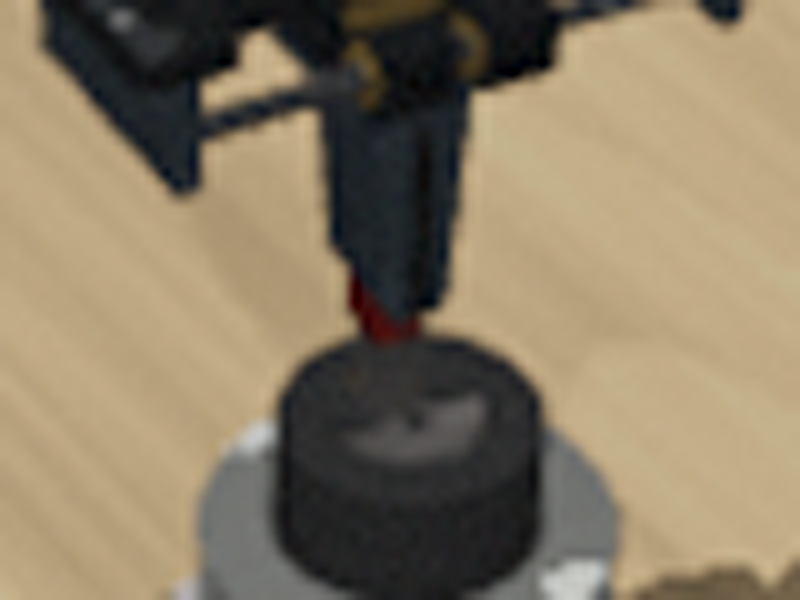

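```bash
python3 -m jog '[{"tx":-0.001,"ty":0,"tz":0.003,"yaw":0},{"tx":-0.001,"ty":0,"tz":0.006,"yaw":0},{"tx":-0.001,"ty":0,"tz":0.006,"yaw":0}]'
python3 -m jog '[{"tx":0,"ty":0,"tz":0.003,"yaw":0},{"tx":0,"ty":0,"tz":0.006,"yaw":0},{"tx":0,"ty":0,"tz":0.006,"yaw":0}]'
```

```text
t: 22.28
position: [0.5321, 0.0059, 0.1473]
ee_rot: [0.999, -0.038, 0.001, 0.0]
force: [1.3, 0.6, 11.2]
grip_width: 0.001
t: 22.53
position: [0.5324, 0.0059, 0.1445]
ee_rot: [0.999, -0.038, 0.002, 0.0]
force: [1.6, -0.9, 14.8]
grip_width: 0.002
```

```bash
python3 -m jog '[{"tx":-0.001,"ty":0,"tz":0.003,"yaw":0},{"tx":-0.001,"ty":0,"tz":0.006,"yaw":0},{"tx":-0.001,"ty":0,"tz":0.006,"yaw":0}]'
python3 -m jog '[{"tx":0,"ty":0,"tz":0.003,"yaw":0},{"tx":0,"ty":0,"tz":0.004,"yaw":0},{"tx":0,"ty":0,"tz":0.004,"yaw":0}]'
```

```text
t: 22.78
position: [0.5323, 0.0059, 0.1418]
ee_rot: [0.999, -0.038, 0.002, 0.0]
force: [1.7, 1.0, 19.2]
grip_width: 0.007
t: 23.03
position: [0.5324, 0.0059, 0.1401]
ee_rot: [0.999, -0.038, 0.002, 0.0]
force: [0.7, 0.4, 24.0]
grip_width: 0.006
```

```bash
python3 -m jog '[{"tx":0,"ty":0,"tz":0,"yaw":0},{"tx":0,"ty":0,"tz":0,"yaw":0}]'
python3 -m jog '[{"tx":0,"ty":0,"tz":-0.02,"yaw":0},{"tx":0,"ty":0,"tz":-0.08,"yaw":0},{"tx":0,"ty":0,"tz":-0.16,"yaw":0},{"tx":0,"ty":-0.06,"tz":-0.2,"yaw":0},{"tx":0,"ty":-0.14,"tz":-0.25,"yaw":0},{"tx":0,"ty":-0.22,"tz":-0.25,"yaw":0},{"tx":0,"ty":-0.3,"tz":-0.25,"yaw":0},{"tx":0,"ty":-0.38,"tz":-0.25,"yaw":0},{"tx":0,"ty":-0.42,"tz":-0.25,"yaw":0},{"tx":0,"ty":-0.42,"tz":-0.25,"yaw":0}]'
python3 - <<'E'
from h import *
s=camera("scene");t=camera("top")
plan(.53,.2,.2)
q=[.5312,.0089,np.radians(-94.4),.1401-.042]
a=draw(s,"scene",315,205,45,40,9,None,[]);b=draw(s,"scene",315,205,45,40,9,None,key_polys(q,90))
c=draw(t,"top",280,240,45,40,9,None,[]);d=draw(t,"top",280,240,45,40,9,None,key_polys(q,90)[:2])
cv2.imwrite("pics/o1.png",cv2.resize(np.vstack([np.hstack([a,b]),np.hstack([c,d])]),None,fx=.8,fy=.8)[:,:,::-1])
cv2.imwrite("pics/o2.png",s[:,:,::-1]);cv2.imwrite("pics/o3.png",t[:,:,::-1])
E
```

```text
t: 23.2
position: [0.5324, 0.0058, 0.1401]
ee_rot: [0.999, -0.038, 0.002, 0.0]
force: [-0.2, 0.4, 24.2]
grip_width: 0.005
t: 24.03
position: [0.5462, 0.2195, 0.2632]
ee_rot: [0.999, -0.037, -0.0, -0.0]
force: [-0.5, 0.5, -0.0]
grip_width: 0.001
t 24.13 pos [0.5463 0.2159 0.2632] ang -4.30 tilt [-0.0005  0.0005] F [-0.   0.  -0.4] w 0.003
tx -0.0300 ty 0.0341 tz 0.1264 yaw 0.0000
```

View pics/o1.png

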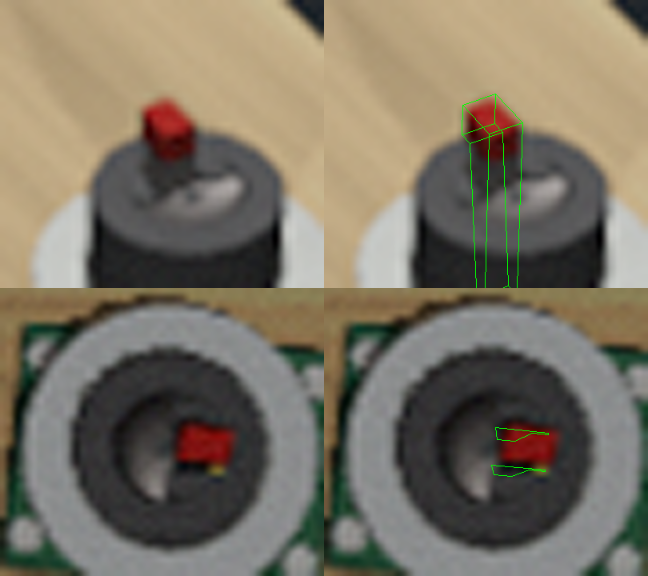

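View pics/o2.png

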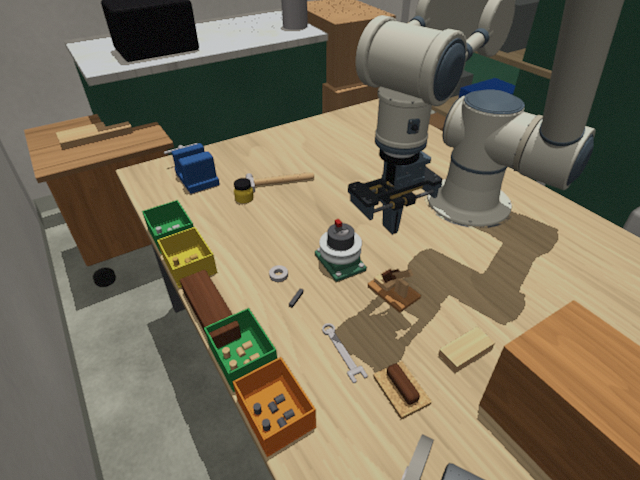

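View pics/o3.png

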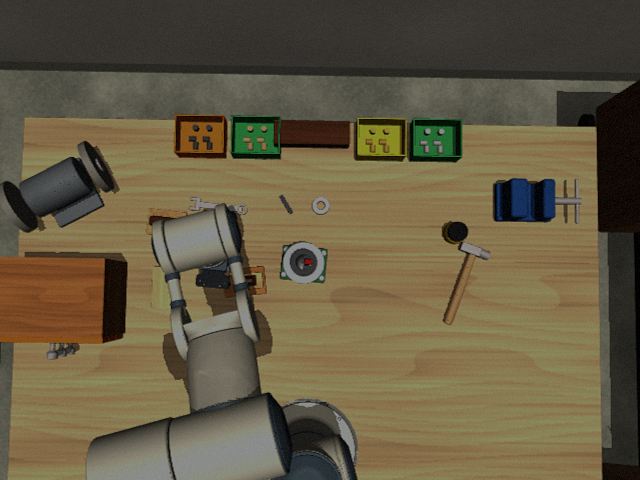

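```bash
python3 -c "
from rig import workorder; print(workorder.close_job())"
```

```text
the job is handed in; nothing more can be done
None
```

The key is in the keyway, thin end down with its flat face on the arbor side. I pressed it down until it carried about 24 N, and the job is handed in at about 24 s of the 72 s allowed.

- **Rest:** The first time I let go, the thin end came to lie on the end stop instead of the bed. I picked the key up again, moved it up the slope and laid it flat, with the tapered face up and the thin end behind the stop. Then I let go again.
- **Keyway:** I took the key by its head, turned it upright with its tip held in the corner of the rest, and lowered it into the slot. I let go while it was still loose, at about 40 mm deep (not measured exactly).
- **Pressing:** I used the shut fingertips. Contact came at about 154 mm above the bench, and the head ended at 140 mm. That is about 14 mm of drive, or about 1.3 mm on the strip if the 10 to 1 rule holds. I had no direct reading of the strip itself.

**Last checks:** After I backed off, the scene picture showed the head still at about 140 mm, so it had not sprung back. The top picture shows the key about 1.5 mm to one side of the slot's middle, which is within the slot's clearance.

In the last pictures the hammer, spare key, bearing and jar look untouched; the arm partly hid the wrench, sander and offcut from above. The gripper was clear of everything and read no force.

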